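# Put the pin blocks away in the bench drawer

### The arm

A 6-joint arm with a two-finger parallel gripper is mounted at the origin on the work surface. World frame = base frame: x ahead of the robot, y to its left, z up, the work surface at z = 0. Lengths are in m, angles in rad, forces in N, time in s.
With the tool pointing down it reaches from about 0.35 to 0.975 m from the base axis. Payload 4.9 kg.
Tool frame: the origin (TCP) lies on the centre line of the jaws, within the pads' length; the fingertips stand 22 mm ahead of it and the grasp point (between the pads) lies 3 mm ahead of it; z points along the fingers, y is the direction in which the jaws open and shut (so a half turn about z gives the same grasp; the last joint's range is limited). The gripper opens to 85 mm and grips with 20 to 120 N. Pads are 22 mm wide; open, the fingers measure 114 mm over their backs; the gripper's body (76 mm by 85 mm) begins 54 mm behind the grasp point. The pads swing forward as they close: fully open they stand 13 mm farther back than shut.
Start: joints at [-1.463, 0.053, 1.613, -0, 1.476, -0.119], TCP at [0.141, -0.609, 0.253] pointing down, gripper open.
Joint ranges: [-3.01, 3.01], [-1.01, 2.22], [0.06, 2.58], [-1.02, 4.17], [0.09, 2.62], [-3.14, 3.14]. Speed limits (rad/s): [2.57, 2.57, 3.14, 3.14, 3.14, 3.14].

### API

Orientations are given as a unit quaternion [x, y, z, w].
In Python, from bench import r gives the robot as it stands. The module is installed in compiled form; this text tells all that it offers.
- The arm moves only by the tool play_rows, never from a script. Its argument "plan" is a list of rows, each a list of 7 numbers: the shift along the tool's x, y, z in cm, then the turn, a rotation vector about the tool's x, y, z in degrees, then the gripper's target within -1 to 1 (fully open at 1, half-way at 0, shut at -1). In form: [[dx, dy, dz, ax, ay, az, claw], ...]. A call has 1 to 12 rows; each row shifts and turns the commanded pose from where the row before left it, along the tool's axes as they then stand; what a row does not reach is not made up. A row lasts 1/10 s, in which the tool goes at most 50 mm and 8.59 degrees, less where a joint would pass 70% of its speed; a pose out of reach is approached as far as the arm can. A call is refused whole if a number of a shift passes 5 or a number of a turn 8.59, either way. A call with a gripper value outside its range is refused whole. The fingers move at their own pace and stop on an object; "newtons" is the grip in N (left out, the last holds). Time passes only in rows, so rows that do not move let the fingers close. It gives the time, the measured TCP pose, the force and the opening at its end, in the units of the state.
- r.sense(): the state, without advancing time (a new reading comes with each control period).
- r.capture(name): name is "side" or "top" or "wrist"; returns (picture, depth): 480x640x3 uint8, blue, green, red; 480x640 float32, m along the optical axis (not along the pixel's ray), 0 where there is no reading.
- r.camera_info(name): a dict with "vertical_fov" (degrees; the focal length in pixels is half the picture's height over the tangent of half this angle, whatever the lens; pixels are square), "cx", "cy" (the principal point, pixels), "position" and "rotation" of the camera in the world; the wrist camera has in their place "mount" (4x4, takes a point from camera to tool coordinates, whose origin is the TCP and whose axes are the flange's). Camera axes: x right, y down, z forward; pixel columns grow to the right and rows downward; lengths in m; the calibration is good to about 2 mm. A picture is of the moment at which its call begins: read the wrist's pose just before it. camera_info takes no time and is no camera call.
- r.job_done(): hands the job in, once; it reports no verdict.
The state is a dict: "t": time; "joint_positions": joint angles; "dq": joint speeds; "tau": joint torques, N m; "position": TCP position; "ee_rot": TCP orientation; "ft_force": force on the tool from outside, world axes, zero at the start; "ft_torque": the same for the moment, N m; "finger_gap": opening from 0.0 (shut) to 1.0 (fully open).
Only numpy, scipy, OpenCV 4.12 (cv2) and the standard library are available. Lean on these libraries where they do the work, as an engineer would, in place of code of your own. Each camera call takes 0.05 s, during which the arm holds its last target.

### The job

Clear the sorting tray on the dental bench: pull the low bench drawer fully open by its tab, set every piece from the tray flat and right way up (blocks with their pins up) in a drawer pocket cut to its own shape - long blocks in the long pockets, short blocks in the short pockets, the round plate in the square pocket - then push the drawer fully shut. Leave the dropper bottle, the amber jar and the beaker where they stand.

Things in the scene. Friction and masses are not known exactly. Their poses are not given: they have to be found in the camera images.
- tray: grey sorting tray, fixed, 266 (x) x 258 (y); floor 5 thick; walls and dividers 6 thick, tops 17 above the table. 2 x 3 compartments, each 124 (x) x 78 (y), centred at x = -85 and +45, y = -84, 0 and +84 in this frame. Origin on the table, mid-width, 20 beyond the tray's middle in +x. It stands left or right of the robot's middle line, the cabinet on the other side
- cabinet: low white drawer cabinet, 270 deep x 274 wide x 63 high, fixed. Origin on the table at mid-width, 115 in front of the cabinet shell, which runs from x = 115 to 385 in this frame (the fully open drawer lies above the origin). x points into the cabinet; the drawer pulls out along -x
- drawer (a joint): drawer slide in m: 0 shut, 0.245 fully open (stop); starts shut or up to 30 mm ajar; about 1.5 N of friction, stays where left. Inside, a grey plastic insert 11 thick on the floor has six through pockets: 2 long 122 (y) x 48 (x), 3 short 82 x 48, 1 square 66 x 66; blocks lie along y. Side walls 16 high. Fully open, the rear pockets end 25 in front of the shell
- pull_tab (a point): middle of the top edge (87 above the table) of the steel pull tab on the drawer front. Tab: 10 thick (drawer x), 80 wide (y), rising 24 above the cabinet top (63) and 25 above the rest of the front (62 above the table, 12 thick, 274 wide). It can be pinched from above across x to pull; push tab or front along +x to shut. Axes: x into the cabinet, z up
- long_a: long beech pin block, 110 long x 36 wide x 30 high, with four dark steel pins (7 dia, standing 8 up) in a row on top; about 100 g. Origin at the centre of its underside, x along its length, y across, z up out of the pinned face. Starts pins up in a tray compartment, its length roughly along the tray's x. May be absent
- long_b: long beech pin block, 110 long x 36 wide x 30 high, with four dark steel pins (7 dia, standing 8 up) in a row on top; about 100 g. Origin at the centre of its underside, x along its length, y across, z up out of the pinned face. Starts pins up in a tray compartment, its length roughly along the tray's x. May be absent
- short_a: short beech pin block, 70 long x 36 wide x 30 high, with two dark steel pins (7 dia, standing 8 up) in a row on top; about 65 g. Origin at the centre of its underside, x along its length, y across, z up out of the pinned face. Starts pins up in a tray compartment, its length roughly along the tray's x. May be absent
- short_b: short beech pin block, 70 long x 36 wide x 30 high, with two dark steel pins (7 dia, standing 8 up) in a row on top; about 65 g. Origin at the centre of its underside, x along its length, y across, z up out of the pinned face. Starts pins up in a tray compartment, its length roughly along the tray's x. May be absent
- plate: round white plaster mounting plate, 54 in diameter x 30 high, with a flat grey cross marked on its top; origin at the centre of its underside, z up. About 100 g. Starts flat in a compartment of the tray. May be absent
- dropper: bystander: white dropper bottle, 52 dia x 120 high, standing on the table beyond the tray; origin at the centre of its base
- amber_jar: bystander: small amber jar, 44 dia x 60 high, standing on the cabinet top; origin at the centre of its base
- beaker: bystander: clear beaker, 72 dia x 100 high, standing on the table beyond the tray; origin at the centre of its base
- short_c: short beech pin block, 70 long x 36 wide x 30 high, with two dark steel pins (7 dia, standing 8 up) in a row on top; about 65 g. Origin at the centre of its underside, x along its length, y across, z up out of the pinned face. Starts pins up in a tray compartment, its length roughly along the tray's x. May be absent
- drawer_front (a point): point on the drawer floor (12 above the table) at mid-width, at the foot of the drawer front's inner face; moves with the drawer; x into the cabinet, y across, z up. Pocket centres in this frame (x, y): long pockets (46, -48) and (121, -48); short pockets (46, 68), (196, -48) and (196, 68); square pocket (121, 68)

How it is judged:
By the outcome, as a careful person would: the job done as asked, in the order asked, and still so for the second after the job is handed in, with the robot touching nothing.
Of long_a, long_b, short_a, short_b, short_c, plate only 4 to 6 are there at a start; the rules pass over those that are not, and their reading is None.
At some moment in a run one of long_a, long_b, short_a, short_b, short_c, plate may be knocked a few centimetres aside while the robot is not near it.
Once in a run the grip may slacken for a moment while it holds something.
It also fails if it takes over 210 s, if anything falls off the work surface, if the arm or the gripper's body presses on something with over 40 N, if the wrist force passes 120 N, or if a joint passes its speed limit or range.

## Working session

There is one attempt and no reset: what is moved stays moved. The work goes in short steps, Python scripts to look and compute and a tool call to move; the robot and the scene stay as the last step left them, time stands still between calls to the robot, and variables do not carry over. Pictures are saved under pics/ and viewed, and the job is handed in when it is done.

Besides the shell and the picture viewer there is one more tool, called after "Emit:" by a JSON object that holds its "fn" and its "kwargs". play_rows: Moves the arm, as the interface text tells. Its arguments: {"type":"object","properties":{"plan":{"type":"array","items":{"type":"array","items":{"type":"number"}}},"newtons":{"type":"number"}},"required":["plan"]}

```bash
mkdir -p pics; ls
python3 - <<'E'
from bench import r
import cv2,json
print(r.sense())
for n in ("side","top","wrist"):
    print(n,r.camera_info(n))
    p,d=r.capture(n); cv2.imwrite(f"pics/{n}0.png",p); print(d.min(),d.max())
E
```

```text
pics
{'t': 0.0, 'joint_positions': array([-1.46302729e+00,  5.33945425e-02,  1.61429934e+00,  1.25899936e-05,
        1.47598553e+00, -1.18998126e-01]), 'dq': array([ 0.00153488, -0.00016872,  0.00068321, -0.00045548,  0.00071857,
        0.00020002]), 'tau': array([ 2.11967636e-03, -3.93681192e+01, -3.70174849e+01,  1.63182708e-04,
        7.22361845e-03, -1.06432495e-06]), 'position': array([ 0.14046025, -0.60842146,  0.25203641]), 'ee_rot': array([ 9.93578492e-01,  1.13140138e-01,  1.21240805e-05, -1.04332966e-03]), 'ft_force': array([-0.4476749 , -0.24713199, -0.68223953]), 'ft_torque': array([ 0.0582398 , -0.01001913,  0.00837113]), 'finger_gap': 0.997902131033959}
side {'vertical_fov': 54.5013924541212, 'cx': 325.70082796405194, 'cy': 236.3269409769272, 'position': array([ 0.33027384, -0.61207232,  0.51319493]), 'rotation': array([ 0.85474951, -0.18083614,  0.09578987, -0.47699671])}
0.0 3.7670288
top {'vertical_fov': 50.9870456652784, 'cx': 320.6262102071873, 'cy': 240.54184513023566, 'position': array([ 0.50083583, -0.00625823,  0.92803476]), 'rotation': array([ 0.70705339, -0.70325206,  0.03792496, -0.06382583])}
0.0 1.8811064
wrist {'vertical_fov': 65.92482096428878, 'cx': 322.32263464701043, 'cy': 244.80070811358357, 'mount': array([[-1.22274165e-04, -9.63484807e-01, -2.67762977e-01,
         6.85495270e-02],
       [ 9.99999319e-01,  1.92980050e-04, -1.15104572e-03,
         2.24372674e-04],
       [ 1.16068797e-03, -2.67762936e-01,  9.63484127e-01,
        -1.21269395e-01],
       [ 0.00000000e+00,  0.00000000e+00,  0.00000000e+00,
         1.00000000e+00]])}
0.0 1.4170895
```

View pics/top0.png

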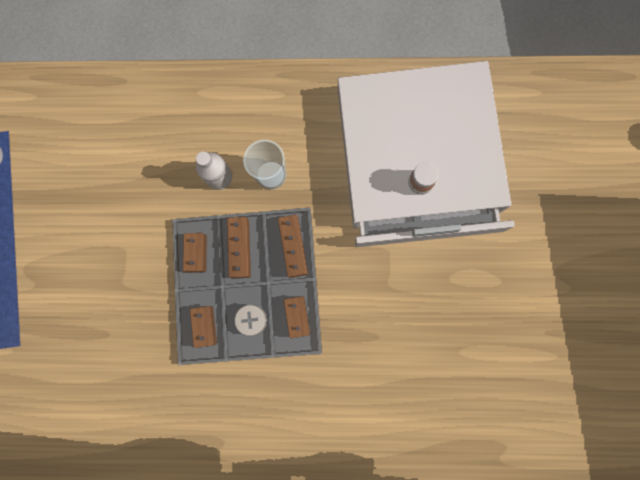

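View pics/side0.png

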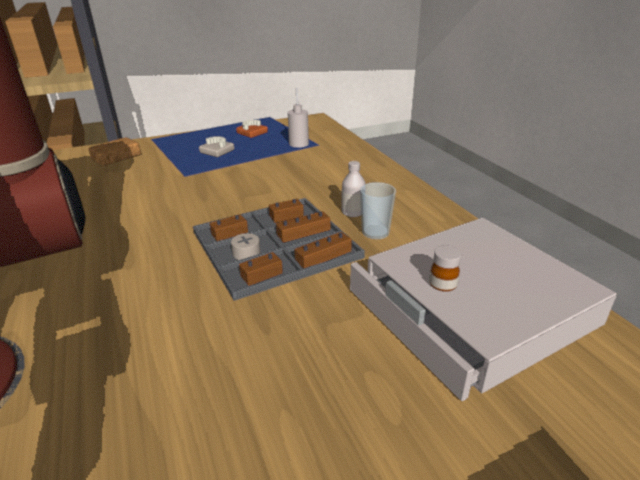

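View pics/wrist0.png

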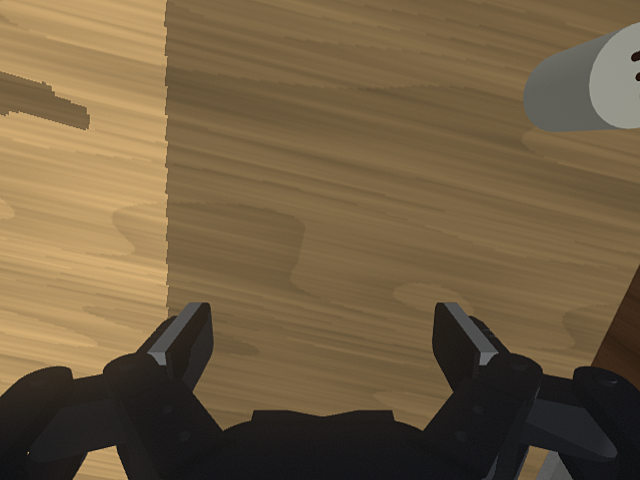

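The top view shows all six pieces: the tray is on the left with shorts near (190,252), (202,326) and (297,316), longs near (238,247) and (292,245), and the plate at (250,320). The cabinet is on the right with its drawer slightly ajar and the tab near (438,231). I'll measure them next.

```bash
cat > h.py <<'E'
from bench import r
import cv2, numpy as np
from scipy.spatial.transform import Rotation as R
def cam(name,s=None):
    i=r.camera_info(name); f=240/np.tan(np.radians(i['vertical_fov']/2))
    if name=='wrist':
        s=s or r.sense(); T=np.eye(4);T[:3,:3]=R.from_quat(s['ee_rot']).as_matrix();T[:3,3]=s['position']
        M=T@i['mount']; return f,i['cx'],i['cy'],M[:3,3],M[:3,:3]
    return f,i['cx'],i['cy'],np.array(i['position']),R.from_quat(i['rotation']).as_matrix()
def ray(c,px,z):
    f,cx,cy,p,Rm=c; px=np.atleast_2d(np.asarray(px,float))
    d=np.c_[(px[:,0]-cx)/f,(px[:,1]-cy)/f,np.ones(len(px))]@Rm.T
    return p+d*((z-p[2])/d[:,2])[:,None]
def proj(c,P):
    f,cx,cy,p,Rm=c; q=(np.atleast_2d(P)-p)@Rm; return np.c_[q[:,0]/q[:,2]*f+cx,q[:,1]/q[:,2]*f+cy]
def cloud(c,d):
    f,cx,cy,p,Rm=c; v,u=np.mgrid[:d.shape[0],:d.shape[1]]
    return (np.dstack([(u-cx)/f*d,(v-cy)/f*d,d])@Rm.T)+p
def yaw(s=None):
    m=R.from_quat((s or r.sense())['ee_rot']).as_matrix(); return np.degrees(np.arctan2(m[1,0],m[0,0]))
def go(x,y,z,psi=None):
    """print the travel in tool axes (cm), from the measured pose, after turning to psi"""
    s=r.sense(); m=R.from_quat(s['ee_rot']).as_matrix(); 
    if psi is None: psi=yaw(s)
    p=np.radians(psi); d=np.array([x,y,z])-s['position']
    az=-((psi-yaw(s)+180)%360-180)
    t=np.array([[np.cos(p),np.sin(p),0],[np.sin(p),-np.cos(p),0],[0,0,-1]])@d
    t0=m.T@d
    print('t %.1f'%s['t'],'pos',s['position'].round(4),'yaw %.1f'%yaw(s),'tilt',(m[:,2]).round(3))
    print('  cm if turned first',(t*100).round(2),'| before turn',(t0*100).round(2),'az',round(az,2))
E
python3 - <<'E'
from h import *
s=r.sense(); c=cam('top'); p,d=r.capture('top')
P=cloud(c,d); hsv=cv2.cvtColor(p,cv2.COLOR_BGR2HSV)
print('table z',np.median(P[395:440,300:500,2]),'cab top z',np.median(P[90:150,380:480,2]))
roi=np.zeros(d.shape,bool); roi[205:365,170:325]=1
def report(name,mask,zr):
    m=(mask&roi).astype(np.uint8)
    cs,_=cv2.findContours(m,cv2.RETR_EXTERNAL,cv2.CHAIN_APPROX_NONE)
    for k in cs:
        if cv2.contourArea(k)<80: continue
        W=ray(c,k[:,0,:],zr)[:,:2]
        (cx,cy),(w,h),a=cv2.minAreaRect((W*1000).astype(np.float32))
        if w<h: a+=90
        mm=np.zeros_like(m); cv2.drawContours(mm,[k],-1,1,-1)
        print(name,k[:,0].mean(0).round(),'ctr',round(cx,1),round(cy,1),'size',round(w),round(h),'ang',round((a+90)%180-90,1),'z',np.median(P[mm>0][:,2]).round(4))
b=(hsv[...,1]>120)&(hsv[...,2]>40)&(P[...,2]>.025)
print(hsv[240,242],hsv[320,240],hsv[290,185])
report('block',b,.035)
report('plate',(hsv[...,1]<60)&(hsv[...,2]>130)&(P[...,2]>.02),.035)
# tray floor/wall
t=((hsv[...,1]<90)&(hsv[...,2]<120)&(P[...,2]<.03)&roi).astype(np.uint8)
t=cv2.morphologyEx(t|((P[...,2]>.025)&roi).astype(np.uint8),cv2.MORPH_CLOSE,np.ones((15,15)))
k=max(cv2.findContours(t,cv2.RETR_EXTERNAL,cv2.CHAIN_APPROX_NONE)[0],key=cv2.contourArea)
print('tray',cv2.minAreaRect((ray(c,k[:,0],.017)[:,:2]*1000).astype(np.float32)))
# cabinet top
m=((P[...,2]>.055)&(P[...,2]<.07)&(hsv[...,2]>100)); m[:, :330]=0; m[214:]=0
m=m.astype(np.uint8); k=max(cv2.findContours(m,cv2.RETR_EXTERNAL,cv2.CHAIN_APPROX_NONE)[0],key=cv2.contourArea)
print('cab',cv2.minAreaRect((ray(c,k[:,0],.063)[:,:2]*1000).astype(np.float32)),cv2.boxPoints(cv2.minAreaRect((ray(c,k[:,0],.063)[:,:2]*1000).astype(np.float32))))
m=(P[...,2]>.077)&(P[...,2]<.1); m[:205]=0;m[:,:350]=0; m[260:]=0
pp=P[m]; print('tab n',len(pp)); 
print(cv2.minAreaRect((pp[:,:2]*1000).astype(np.float32)), pp.mean(0))
m=(P[...,2]>.05)&(P[...,2]<.075); m[:212]=0;m[:,:350]=0; m[260:]=0
E
```

```text
table z 0.0006646562229840614 cab top z 0.06351948632421045
[ 13 129 130] [ 15  26 177] [ 15   5 109]
block [202. 326.] ctr 476.7 234.9 size 67 37 ang 8.5 z 0.036
block [296. 317.] ctr 495.2 68.6 size 66 34 ang 10.1 z 0.0359
block [193. 252.] ctr 609.0 255.7 size 67 37 ang 2.4 z 0.0358
block [238. 247.] ctr 618.8 175.7 size 108 36 ang 4.0 z 0.0359
block [292. 246.] ctr 621.8 78.0 size 108 34 ang 10.6 z 0.0359
plate [250. 320.] ctr 488.6 150.6 size 52 53 ang -88.6 z 0.0357
tray ((555.2615966796875, 164.84974670410156), (285.62408447265625, 284.8658752441406), 0.7458219528198242)
cab ((807.4388427734375, -152.3910675048828), (270.31512451171875, 273.9465026855469), 6.23833703994751) [[ 658.19745    -30.915745 ]
 [ 687.96576   -303.24005  ]
 [ 956.68024   -273.8664   ]
 [ 926.9119      -1.5420837]]
tab n 313
((643.104248046875, -170.46482849121094), (10.543776512145996, 79.67034912109375), 6.155119895935059) [ 0.64233792 -0.17003315  0.08660416]
```

Run:
```python
from h import *
p=cv2.imread('pics/top0.png'); cv2.imwrite('pics/top0a.png',cv2.resize(p[150:265,330:530],None,fx=4,fy=4,interpolation=cv2.INTER_CUBIC))
```

```text
(no output)
```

View pics/top0a.png

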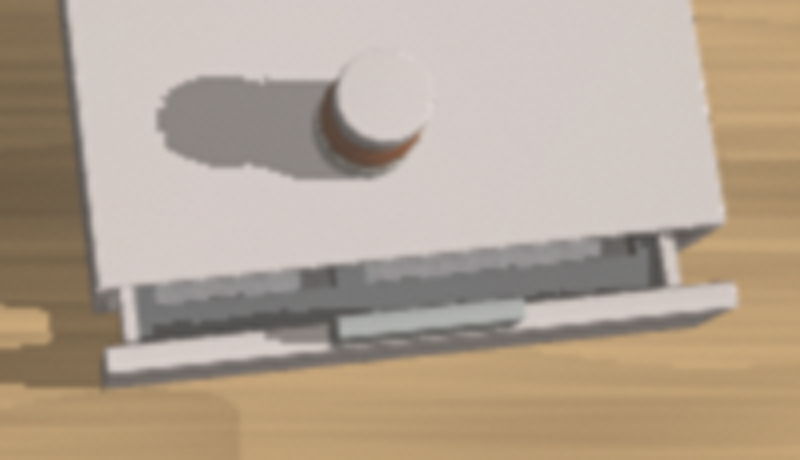

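Run:
```python
from h import *
c=cam('top'); 
print('jar base',ray(c,[[424,183]],.063),'jar top',ray(c,[[425.5,173]],.123))
print('beaker base',ray(c,[[271,176]],.0),'top',ray(c,[[265,160]],.1),'dropper',ray(c,[[218,178]],0))
go(.6427,-.1702,.25,96.2)
```

```text
jar base [[ 0.72873572 -0.15456837  0.063     ]] jar top [[ 0.72974121 -0.1470779   0.123     ]]
beaker base [[0.75949244 0.12406533 0.        ]] top [[0.75981592 0.12095458 0.1       ]] dropper [[0.7557632  0.22582061 0.        ]]
t 0.2 pos [ 0.1405 -0.6086  0.2525] yaw 13.0 tilt [-0.     0.001 -1.   ]
  cm if turned first [38.16 54.66  0.25] | before turn [ 58.79 -31.43   0.3 ] az -83.21
```

Emit:
{"fn": "play_rows", "kwargs": {"plan": [[3,-1.6,0,0,0,0,0],[4,-2.14,0,0,0,0,0],[4,-2.14,0,0,0,0,0],[4,-2.14,0,0,0,0,0],[4,-2.14,0,0,0,0,0],[4,-2.14,0,0,0,0,0],[4,-2.14,0,0,0,0,0],[4,-2.14,0,0,0,0,0],[4,-2.14,0,0,0,0,0],[4,-2.14,0,0,0,0,0],[4,-2.14,0,0,0,0,0],[4,-2.14,0,0,0,0,0]], "newtons": 60}}

```text
t: 1.4
position: [0.5431, -0.2568, 0.2532]
ee_rot: [0.994, 0.113, -0.0, 0.0]
ft_force: [-0.2, -1.1, 1.2]
finger_gap: 0.501
```

Emit:
{"fn": "play_rows", "kwargs": {"plan": [[4,-2.14,0,0,0,0,-0.2],[3,-1.6,0,0,0,0,-0.2],[0,0,0.5,0,0,-8.4,-0.2],[0,0,0.5,0,0,-8.4,-0.2],[0,0,0.5,0,0,-8.4,-0.2],[0,0,0.5,0,0,-8.4,-0.2],[0,0,0.5,0,0,-8.4,-0.2],[0,0,0.5,0,0,-8.4,-0.2],[0,0,0.5,0,0,-8.4,-0.2],[0,0,0.5,0,0,-8.4,-0.2],[0,0,0,0,0,-8.4,-0.2],[0,0,0,0,0,-7.6,-0.2]]}}

```text
t: 2.6
position: [0.6015, -0.206, 0.2126]
ee_rot: [0.666, 0.746, -0.0, -0.001]
ft_force: [-0.1, -0.1, 0.2]
finger_gap: 0.397
```

Run:
```python
from h import *
go(.6427,-.1702,.094,96.2); print(r.sense()['finger_gap'],r.sense()['ft_force'])
p,d=r.capture('wrist'); cv2.imwrite('pics/w1.png',p)
```

```text
t 2.6 pos [ 0.6015 -0.206   0.2126] yaw 96.5 tilt [-0.001  0.001 -1.   ]
  cm if turned first [ 3.11  4.49 11.86] | before turn [ 3.08  4.52 11.85] az 0.32
0.3974295747229392 [-0.09844982 -0.13938708  0.18533141]
```

View pics/w1.png

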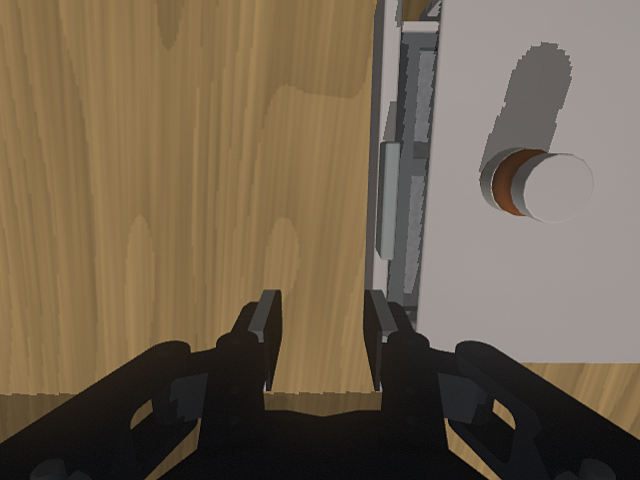

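Run:
```python
from h import *
print(ray(cam('wrist'),[[388,143],[395,143],[385,258],[390,200]],.087))
```

```text
[[ 0.63632657 -0.13416448  0.087     ]
 [ 0.64079973 -0.13363972  0.087     ]
 [ 0.64691304 -0.21099081  0.087     ]
 [ 0.64367402 -0.17037722  0.087     ]]
```

Emit:
{"fn": "play_rows", "kwargs": {"plan": [[1,1.5,0,0,0,0,-0.2],[1.05,1.5,0,0,0,0,-0.2],[1.05,1.5,2,0,0,0.2,-0.2],[0,0,3,0,0,0,-0.2],[0,0,2,0,0,0,-0.2],[0,0,0,0,0,0,-0.2]]}}

```text
t: 3.25
position: [0.6418, -0.1682, 0.1387]
ee_rot: [0.669, 0.743, -0.001, -0.004]
ft_force: [0.1, -0.2, -0.4]
finger_gap: 0.398
```

Run:
```python
from h import *
go(.6427,-.1702,.094,96.2)
p,d=r.capture('wrist'); cv2.imwrite('pics/w2.png',p)
```

```text
t 3.2 pos [ 0.6418 -0.1682  0.1387] yaw 96.0 tilt [-0.007  0.003 -1.   ]
  cm if turned first [-0.21  0.07  4.47] | before turn [-0.22  0.1   4.47] az -0.2
```

View pics/w2.png

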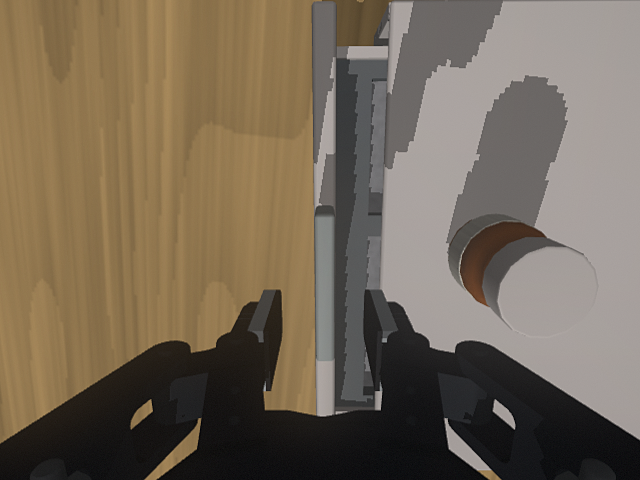

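The tab (column about 325) sits centred between the pads.

Emit:
{"fn": "play_rows", "kwargs": {"plan": [[0,0,2,0,0,-0.2,-0.2],[0,0,1.5,0,0,0,-0.2],[0,0,0.9,0,0,0,-0.2],[0,0,0,0,0,0,-0.2],[0,0,0,0,0,0,-1],[0,0,0,0,0,0,-1],[0,0,0,0,0,0,-1],[0,0,0,0,0,0,-1],[0,0,0,0,0,0,-1]]}}

```text
t: 4.2
position: [0.6438, -0.1707, 0.1006]
ee_rot: [0.668, 0.744, 0.0, 0.001]
ft_force: [-0.4, 0.5, 4.7]
finger_gap: 0.088
```

Emit:
{"fn": "play_rows", "kwargs": {"plan": [[0,-0.5,0,0,0,0,-1],[0,-1,0,0,0,0,-1],[0,-1.5,0,0,0,0,-1],[0,0,0,0,0,0,-1],[0,0,0,0,0,0,-1]]}}

```text
t: 4.7
position: [0.6125, -0.1741, 0.1005]
ee_rot: [0.668, 0.744, -0.0, 0.0]
ft_force: [-1.4, 0.2, 6.2]
finger_gap: 0.087
```

Run:
```python
from h import *
go(.6427,-.1702,.094,96.2); s=r.sense(); print(s['ft_force'],s['finger_gap'])
p,d=r.capture('wrist'); cv2.imwrite('pics/w3.png',p)
p,d=r.capture('side'); cv2.imwrite('pics/s3.png',p[200:450,250:640])
```

```text
t 4.7 pos [ 0.6125 -0.1741  0.1005] yaw 96.2 tilt [-0.    -0.001 -1.   ]
  cm if turned first [0.07 3.05 0.65] | before turn [0.07 3.05 0.65] az -0.02
[-1.40014157  0.21604961  6.21321535] 0.08667889044003782
```

View pics/w3.png

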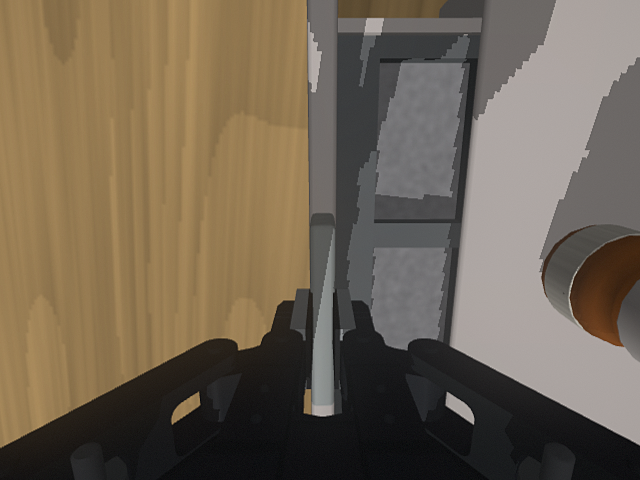

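View pics/s3.png

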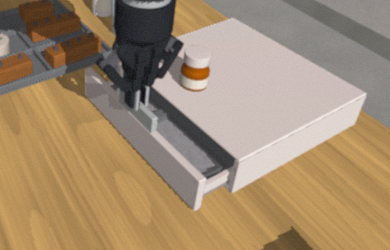

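Emit:
{"fn": "play_rows", "kwargs": {"plan": [[0,-1.5,-0.3,0,0,0,-1],[0,-2,-0.2,0,0,0,-1],[0,-2,0,0,0,0,-1],[0,-2,0,0,0,0,-1],[0,-2,0,0,0,0,-1],[0,-2,0,0,0,0,-1],[0,-2,0,0,0,0,-1],[0,-2,0,0,0,0,-1],[0,-1.5,0,0,0,0,-1],[0,0,0,0,0,0,-1],[0,0,0,0,0,0,-1]]}}

```text
t: 5.9
position: [0.4404, -0.1929, 0.1006]
ee_rot: [0.668, 0.744, -0.003, -0.002]
ft_force: [-0.6, -8.9, -11.3]
finger_gap: 0.089
```

Run:
```python
from h import *
e=np.array([.9942,.1076]);s=r.sense()
print(s['position'],s['ft_force'],s['finger_gap'],'slide est',(np.array([.6731,-.1671])-s['position'][:2])@e*1000-5.5)
```

```text
[ 0.44035959 -0.19286357  0.10060368] [ -0.63377941  -8.91463454 -11.28622267] 0.08872381179099381 slide est 228.6626768046238
```

Emit:
{"fn": "play_rows", "kwargs": {"plan": [[0,-0.5,0.2,0,0,0,-1],[0,-0.5,0,0,0,0,-1],[0,-0.5,0,0,0,0,-1],[0,-0.3,0,0,0,0,-1],[0,0,0,0,0,0,-1],[0,0,0,0,0,0,-1]]}}

```text
t: 6.5
position: [0.4243, -0.1946, 0.1006]
ee_rot: [0.668, 0.744, -0.002, -0.001]
ft_force: [-0.0, -7.0, -4.5]
finger_gap: 0.087
```

Run:
```python
from h import *
e=np.array([.9942,.1076]);s=r.sense()
print(s['position'],s['ft_force'],s['finger_gap'],'slide est',(np.array([.6731,-.1671])-s['position'][:2])@e*1000-5.5)
```

```text
[ 0.42429889 -0.19464417  0.10055929] [-0.04284392 -6.98123102 -4.48212128] 0.08705876957065843 slide est 244.8218212229983
```

Emit:
{"fn": "play_rows", "kwargs": {"plan": [[0,-0.3,0,0,0,0,-1],[0,-0.2,0,0,0,0,-1],[0,0,0,0,0,0,-1],[0,0,0,0,0,0,-1]]}}

```text
t: 6.9
position: [0.4238, -0.1947, 0.1006]
ee_rot: [0.668, 0.744, 0.003, 0.005]
ft_force: [20.1, -6.1, -19.0]
finger_gap: 0.09
```

The drawer is on its stop: force rose to 20 N with no travel. Next I relax, release and lift.

Emit:
{"fn": "play_rows", "kwargs": {"plan": [[0,0.4,0.3,0,0,0,-1],[0,0,0,0,0,0,-0.3],[0,0,0,0,0,0,-0.3],[0,0,0,0,0,0,-0.3],[0,0,-1,0,0,0,-0.3],[0,0,-3,0,0,0,-0.3],[0,0,-4,0,0,0,-0.3],[0,0,-4,0,0,0,-0.3],[0,0,-3,0,0,0,0],[0,0,0,0,0,0,0],[0,0,0,0,0,0,0]]}}

```text
t: 8.0
position: [0.4256, -0.1943, 0.2504]
ee_rot: [0.668, 0.744, 0.0, 0.001]
ft_force: [-0.6, -0.6, -0.4]
finger_gap: 0.505
```

Run:
```python
from h import *
s=r.sense();print(s['position'],s['ft_force'],s['finger_gap'])
p,d=r.capture('top'); cv2.imwrite('pics/top2.png',p)
```

```text
[ 0.42555426 -0.19426147  0.25043361] [-0.56274383 -0.63558644 -0.40365338] 0.5048177595161555
```

View pics/top2.png

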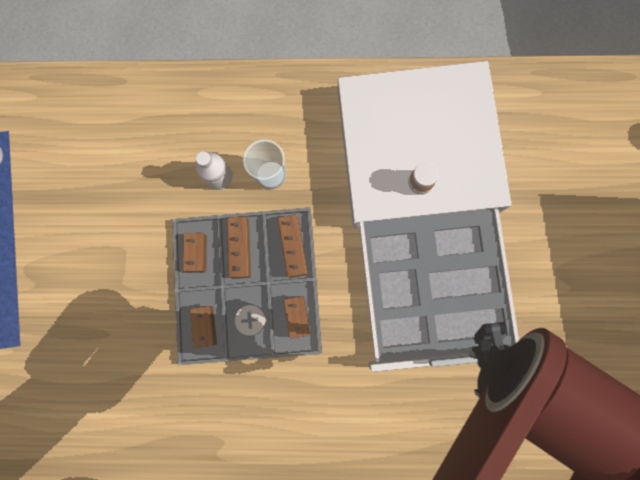

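```bash
cat >> h.py <<'E'
a=np.radians(6.2); E_=np.array([np.cos(a),np.sin(a)]); N_=np.array([-np.sin(a),np.cos(a)])
DF=np.array([.6731,-.1671])-.245*E_
POCK={k:DF+x/1000*E_+y/1000*N_ for k,(x,y) in dict(L1=(46,-48),L2=(121,-48),S1=(46,68),S2=(196,-48),S3=(196,68),Q=(121,68)).items()}
E
python3 - <<'E'
from h import *
c=cam('top'); p,d=r.capture('top')
print({k:v.round(4) for k,v in POCK.items()})
for k,v in POCK.items(): print(k,proj(c,[*v,.012])[0].round(1))
P=cloud(c,d)
m=((P[...,2]<.0175)&(P[...,2]>.005)&(p.min(2)>100)); m[:220]=0;m[355:]=0;m[:,:365]=0;m[:,510:]=0
m=cv2.morphologyEx(m.astype(np.uint8),cv2.MORPH_OPEN,np.ones((3,3)))
for k in cv2.findContours(m,cv2.RETR_EXTERNAL,cv2.CHAIN_APPROX_NONE)[0]:
    if cv2.contourArea(k)>200:
        print(k[:,0].mean(0).round(1),cv2.minAreaRect((ray(c,k[:,0],.012)[:,:2]*1000).astype(np.float32)))
q=p[200:370,350:530].copy(); q=cv2.resize(q,None,fx=4,fy=4)
for k,v in POCK.items():
    u=(proj(c,[*v,.012])[0]-[350,200])*4; cv2.circle(q,tuple(int(t) for t in u),4,(0,0,255),-1)
cv2.imwrite('pics/pk.png',q)
E
```

```text
{'L1': array([ 0.4804, -0.2363]), 'L2': array([ 0.555 , -0.2282]), 'S1': array([ 0.4679, -0.121 ]), 'S2': array([ 0.6296, -0.2201]), 'S3': array([ 0.617 , -0.1048]), 'Q': array([ 0.5425, -0.1129])}
L1 [468.5 326.3]
L2 [462.6 284.2]
S1 [403.4 332.8]
S2 [456.7 243.1]
S3 [393.2 249.7]
Q [398.2 290.8]
[403.6 331.5] ((470.5355224609375, -121.52255249023438), (48.15474319458008, 80.22570037841797), 6.329233169555664)
[466.3 322.7] ((483.6109619140625, -237.2333984375), (48.064090728759766, 118.95721435546875), 6.75934362411499)
[398.4 288.8] ((545.7650756835938, -113.389892578125), (66.45108032226562, 64.3487319946289), 6.110890865325928)
[463.1 282.6] ((558.4426879882812, -229.24777221679688), (48.26399612426758, 119.1265640258789), 6.22862434387207)
[393.4 247.9] ((620.9584350585938, -105.01939392089844), (47.71821594238281, 80.33220672607422), 6.419592380523682)
[457.1 241.2] ((633.5457763671875, -221.11764526367188), (47.56700134277344, 78.85865783691406), 6.569375514984131)
```

View pics/pk.png

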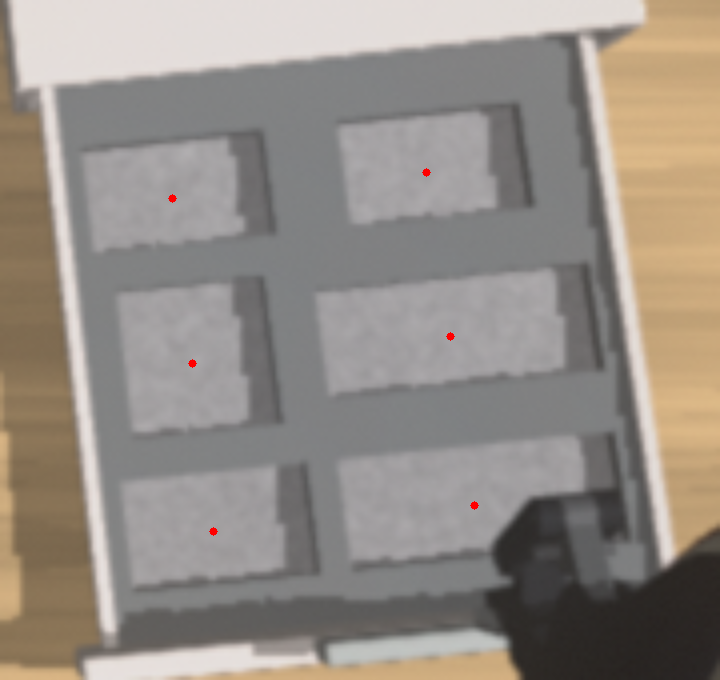

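Run:
```python
from h import *
go(.6188,.1757,.16,184)
```

```text
t 8.1 pos [ 0.4247 -0.1937  0.2479] yaw 96.2 tilt [-0.002  0.001 -1.   ]
  cm if turned first [-21.94  35.49   8.79] | before turn [34.61 23.3   8.8 ] az -87.81
```

Emit:
{"fn": "play_rows", "kwargs": {"plan": [[2.6,1.75,0,0,0,0,0.25],[3.2,2.155,0,0,0,0,0.25],[3.2,2.155,0,0,0,0,0.25],[3.2,2.155,0,0,0,0,0.25],[3.2,2.155,0,0,0,0,0.25],[3.2,2.155,0,0,0,0,0.25],[3.2,2.155,0,0,0,0,0.25],[3.2,2.155,0,0,0,0,0.25],[3.2,2.155,0,0,0,0,0.25],[3.2,2.155,0,0,0,0,0.25],[3.2,2.155,0,0,0,0,0.25]]}}

```text
t: 9.2
position: [0.6192, 0.1764, 0.2466]
ee_rot: [0.668, 0.744, -0.002, -0.001]
ft_force: [0.7, -0.8, -0.7]
finger_gap: 0.628
```

Emit:
{"fn": "play_rows", "kwargs": {"plan": [[0,0,0.8,0,0,-8,0.25],[0,0,0.8,0,0,-8,0.25],[0,0,0.8,0,0,-8,0.25],[0,0,0.8,0,0,-8,0.25],[0,0,0.8,0,0,-8,0.25],[0,0,0.8,0,0,-8,0.25],[0,0,0.8,0,0,-8,0.25],[0,0,0.8,0,0,-8,0.25],[0,0,0.8,0,0,-8,0.25],[0,0,0.8,0,0,-8,0.25],[0,0,0.8,0,0,-7.8,0.25]]}}

```text
t: 10.3
position: [0.6183, 0.1747, 0.1584]
ee_rot: [-0.038, 0.999, -0.0, -0.002]
ft_force: [-0.6, -0.2, 0.4]
finger_gap: 0.626
```

```bash
cat >> h.py <<'E'
def blocks(name,roi=None,save=None,zt=.035,thr=120):
    """block tops seen by a camera: centre mm, size, angle, median height"""
    c=cam(name); p,d=r.capture(name); P=cloud(c,d); hsv=cv2.cvtColor(p,cv2.COLOR_BGR2HSV)
    m=(hsv[...,1]>thr)&(hsv[...,2]>30)&(np.abs(P[...,2]-zt)<.005)
    m=cv2.morphologyEx(m.astype(np.uint8),cv2.MORPH_CLOSE,np.ones((9,9)) if name=='wrist' else np.ones((3,3)))
    out=[]
    for k in cv2.findContours(m,cv2.RETR_EXTERNAL,cv2.CHAIN_APPROX_NONE)[0]:
        if cv2.contourArea(k)<150: continue
        (cx,cy),(w,h),a=cv2.minAreaRect((ray(c,k[:,0],zt)[:,:2]*1000).astype(np.float32))
        if w<h: a+=90;w,h=h,w
        print(name,'px',k[:,0].mean(0).round(),'ctr',round(cx,1),round(cy,1),'size',round(w),round(h),'ang',round((a+90)%180-90,1)); out.append((cx,cy,w,h,a))
    if save: cv2.imwrite(save,p)
    return p,P,c
E
python3 - <<'E'
from h import *
go(.6188,.1757,.16,184); s=r.sense(); print(s['finger_gap'])
blocks('wrist',save='pics/w4.png')
E
```

```text
t 10.3 pos [0.6183 0.1747 0.1584] yaw -175.7 tilt [-0.004 -0.001 -1.   ]
  cm if turned first [-0.05  0.09 -0.16] | before turn [-0.05  0.09 -0.16] az 0.32
0.6261473853581322
wrist px [442. 238.] ctr 609.7 255.9 size 70 37 ang 1.7
wrist px [324. 241.] ctr 619.4 176.4 size 109 35 ang 3.4
wrist px [181. 234.] ctr 622.2 79.1 size 109 37 ang 10.5
wrist px [441.  41.] ctr 488.9 236.6 size 48 37 ang 8.5
wrist px [163.  46.] ctr 504.0 71.1 size 54 37 ang 9.9
```

View pics/w4.png

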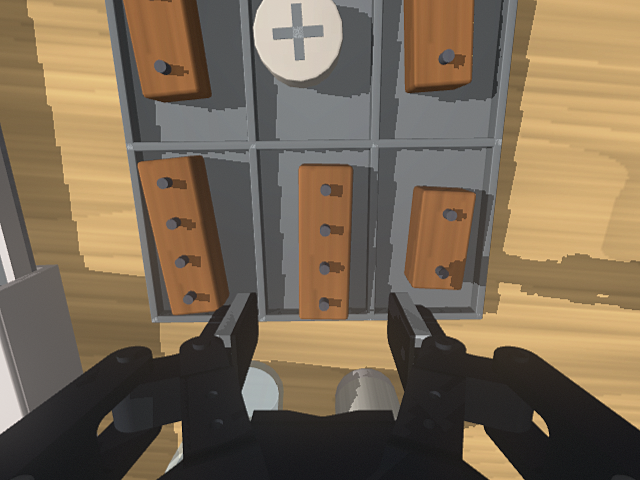

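The wrist view agrees with the top view to about 1 mm. Long_a is at (0.6194, 0.1764), between the pads. I'll descend with the opening near 53 mm.

Emit:
{"fn": "play_rows", "kwargs": {"plan": [[-0.1,0.15,3,0,0,0.4,0.25],[0,0,3,0,0,0,0.25],[0,0,2.5,0,0,0,0.25],[0,0,1.5,0,0,0,0.25],[0,0,0,0,0,0,0.25],[0,0,0,0,0,0,0.25]]}}

```text
t: 10.95
position: [0.6207, 0.1766, 0.0615]
ee_rot: [-0.031, 1.0, -0.0, -0.0]
ft_force: [-0.2, 0.3, -0.2]
finger_gap: 0.624
```

Emit:
{"fn": "play_rows", "kwargs": {"plan": [[0,0,0.8,0,0,0,0.25],[0,0,0.5,0,0,0,0.25],[0,0,0,0,0,0,0.25],[0,0,0,0,0,0,0.25]]}}

```text
t: 11.35
position: [0.6207, 0.1766, 0.0485]
ee_rot: [-0.031, 1.0, 0.0, 0.0]
ft_force: [-0.2, -1.2, 0.1]
finger_gap: 0.625
```

Run:
```python
from h import *
go(.6194,.1764,.041,183.6); s=r.sense(); print(s['finger_gap'],s['ft_force'])
p,d=r.capture('side'); cv2.imwrite('pics/s5.png',cv2.resize(p[180:310,180:400],None,fx=3,fy=3))
p,d=r.capture('wrist'); cv2.imwrite('pics/w5.png',p)
```

```text
t 11.3 pos [0.6207 0.1766 0.0485] yaw -176.4 tilt [ 0.  0. -1.]
  cm if turned first [ 0.13 -0.01  0.75] | before turn [ 0.13 -0.01  0.75] az -0.01
0.624649773500973 [-0.23687859 -1.18232083  0.07679791]
```

View pics/s5.png

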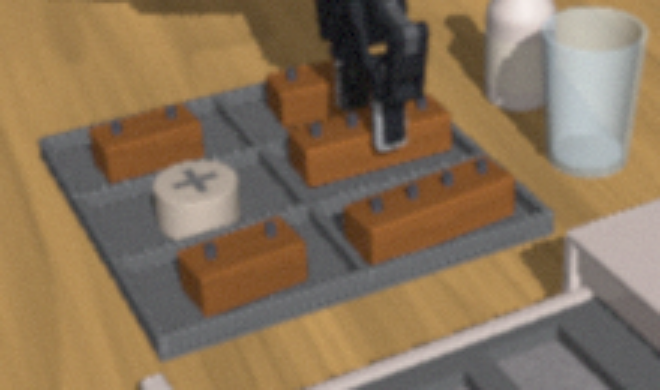

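View pics/w5.png

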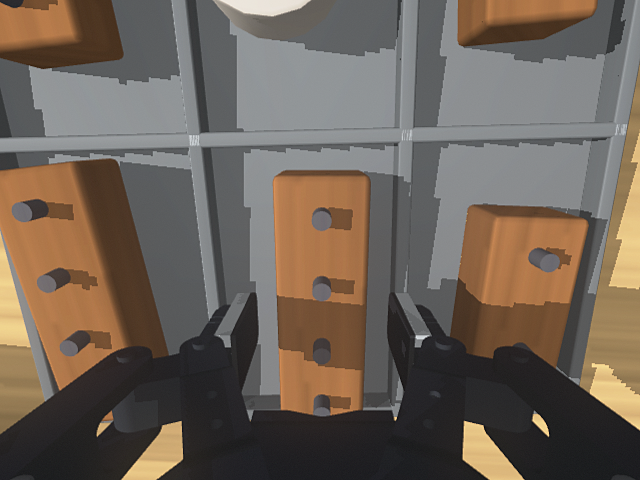

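Emit:
{"fn": "play_rows", "kwargs": {"plan": [[0.1,0,0.5,0,0,0,0.25],[0,0,0.3,0,0,0,0.25],[0,0,0,0,0,0,0.25],[0,0,0,0,0,0,-0.5],[0,0,0,0,0,0,-0.5],[0,0,0,0,0,0,-0.5],[0,0,0,0,0,0,-0.5]], "newtons": 60}}

```text
t: 12.15
position: [0.6198, 0.1766, 0.0405]
ee_rot: [-0.031, 1.0, 0.0, 0.0]
ft_force: [0.3, -0.2, 0.1]
finger_gap: 0.403
```

Run:
```python
from h import *
s=r.sense(); print(s['position'],s['finger_gap'],s['ft_force'])
```

```text
[0.61979691 0.17655185 0.04045094] 0.403342952675867 [ 0.34867571 -0.2094712   0.11689671]
```

Emit:
{"fn": "play_rows", "kwargs": {"plan": [[0,0,-1.5,0,0,0,-0.5],[0,0,-3,0,0,0,-0.5],[0,0,-3.5,0,0,0,-0.5],[0,0,-3,0,0,0,-0.5],[0,0,-1,0,0,0,-0.5],[0.4,-1.9,0,0,0,0,-0.5],[0.8,-3.6,0,0,0,0,-0.5],[0.8,-3.6,0,0,0,0,-0.5],[0.8,-3.6,0,0,0,0,-0.5],[0.8,-3.6,0,0,0,0,-0.5],[0.8,-3.6,0,0,0,0,-0.5],[0.8,-3.6,0,0,0,0,-0.5]]}}

```text
t: 13.35
position: [0.5803, -0.0632, 0.1579]
ee_rot: [-0.031, 1.0, 0.0, -0.002]
ft_force: [-0.7, -0.0, -1.3]
finger_gap: 0.404
```

Emit:
{"fn": "play_rows", "kwargs": {"plan": [[0.8,-3.6,0,0,0,0,-0.5],[0.8,-3.6,0,0,0,0,-0.5],[0.8,-3.6,0,0,0,0,-0.5],[0.8,-3.6,0,0,0,0,-0.5],[0.4,-2.0,0,0,0,0,-0.5],[0,0,0,0,0,0,-0.5]]}}

```text
t: 13.95
position: [0.5546, -0.2298, 0.1581]
ee_rot: [-0.029, 1.0, 0.001, -0.002]
ft_force: [1.1, 0.1, -1.7]
finger_gap: 0.404
```

Emit:
{"fn": "play_rows", "kwargs": {"plan": [[0,0,0,0,0,8,-0.5],[0,0,0,0,0,8,-0.5],[0,0,0,0,0,8,-0.5],[0,0,0,0,0,8,-0.5],[0,0,0,0,0,8,-0.5],[0,0,0,0,0,8,-0.5],[0,0,0,0,0,8,-0.5],[0,0,0,0,0,8,-0.5],[0,0,0,0,0,8,-0.5],[0,0,0,0,0,8,-0.5],[0,0,0,0,0,7.4,-0.5],[0,0,0,0,0,0,-0.5]]}}

```text
t: 15.15
position: [0.5558, -0.2262, 0.1586]
ee_rot: [0.668, 0.745, -0.0, -0.002]
ft_force: [-0.8, 0.7, -2.1]
finger_gap: 0.407
```

```bash
cat >> h.py <<'E'
OFF=np.array([.0018,-.0009])
def pk(k,z=None,psi=96.2):
    s=r.sense(); v=POCK[k]+OFF; print(k,v.round(4)); go(*v,z if z else s['position'][2],psi); print('  gap',round(s['finger_gap'],3),'F',s['ft_force'].round(1))
E
python3 - <<'E'
from h import *
pk('L2',.048)
p,d=r.capture('wrist'); cv2.imwrite('pics/w6.png',p)
E
```

```text
L2 [ 0.5568 -0.2291]
t 15.2 pos [ 0.5558 -0.2262  0.1586] yaw 96.2 tilt [-0.003  0.002 -1.   ]
  cm if turned first [-0.3   0.07 11.06] | before turn [-0.32  0.1  11.06] az 0.04
  gap 0.407 F [-0.8  0.7 -2.1]
```

View pics/w6.png

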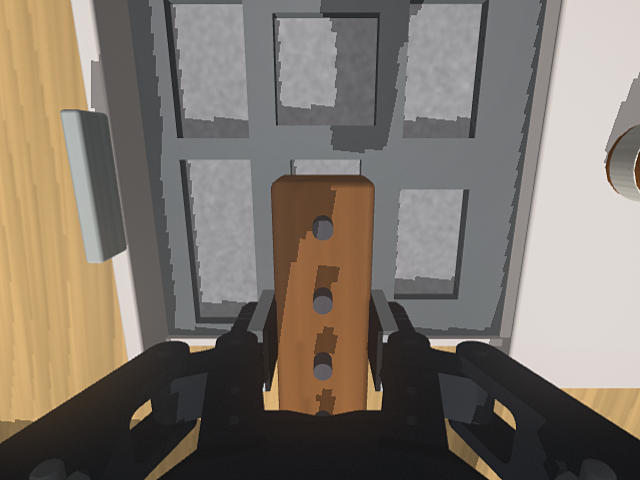

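Run:
```python
from h import *
c=cam('wrist')
q=ray(c,[[275,13],[380,13],[378,126],[274,125]],.023); print(q.round(4),q.mean(0),POCK['Q']+OFF)
w=ray(c,[[180,159],[256,159]],.023); print(w); 
print('S1 far corner', ray(c,[[178,138],[249,138]],.023).mean(0), POCK['S1']+OFF-.041*N_)
print('L2 +y end mid',ray(c,[[290,160],[362,160]],.023).mean(0),POCK['L2']+OFF+.061*N_)
print('L1 +y end mid',w.mean(0),POCK['L1']+OFF+.061*N_)
```

```text
[[ 0.5114 -0.0858  0.023 ]
 [ 0.5756 -0.0787  0.023 ]
 [ 0.5843 -0.1443  0.023 ]
 [ 0.5158 -0.1513  0.023 ]] [ 0.54679801 -0.1150526   0.023     ] [ 0.54428132 -0.11378965]
[[ 0.45413842 -0.18030781  0.023     ]
 [ 0.50538089 -0.17458819  0.023     ]]
S1 far corner [ 0.47627005 -0.16407153  0.023     ] [ 0.47414798 -0.1626498 ]
L2 +y end mid [ 0.55260508 -0.16998222  0.023     ] [ 0.55022129 -0.16846796]
L1 +y end mid [ 0.47975965 -0.177448    0.023     ] [ 0.47565997 -0.17656791]
```

Wrist and top both put the pockets about 2 mm further in +x than my geometry, so I'm setting the offset to (+3.5, −1.6) mm.

```bash
sed -i 's/OFF=np.array.*/OFF=np.array([.0035,-.0016])/' h.py; python3 -c "
from h import *
pk('L2',.048)"
```

```text
L2 [ 0.5585 -0.2298]
t 15.2 pos [ 0.5559 -0.2263  0.1588] yaw 96.4 tilt [-0.002  0.001 -1.   ]
  cm if turned first [-0.37  0.22 11.08] | before turn [-0.39  0.24 11.08] az 0.17
  gap 0.406 F [ 0.3  0.7 -1.7]
```

Emit:
{"fn": "play_rows", "kwargs": {"plan": [[-0.38,0.2,2,0,0,0,-0.5],[0,0,3,0,0,0,-0.5],[0,0,3,0,0,0,-0.5],[0,0,1.2,0,0,0,-0.5],[0,0,0,0,0,0,-0.5],[0,0,0,0,0,0,-0.5]]}}

```text
t: 15.8
position: [0.5597, -0.231, 0.0691]
ee_rot: [0.667, 0.745, 0.0, 0.0]
ft_force: [0.2, -0.2, -0.6]
finger_gap: 0.405
```

```bash
python3 -c "
from h import *
pk('L2',.048)
p,d=r.capture('wrist'); cv2.imwrite('pics/w7.png',p)"
```

```text
L2 [ 0.5585 -0.2298]
t 15.8 pos [ 0.5597 -0.231   0.0691] yaw 96.3 tilt [ 0.001 -0.    -1.   ]
  cm if turned first [ 0.13 -0.11  2.11] | before turn [ 0.13 -0.11  2.11] az 0.05
  gap 0.405 F [ 0.2 -0.2 -0.6]
```

View pics/w7.png

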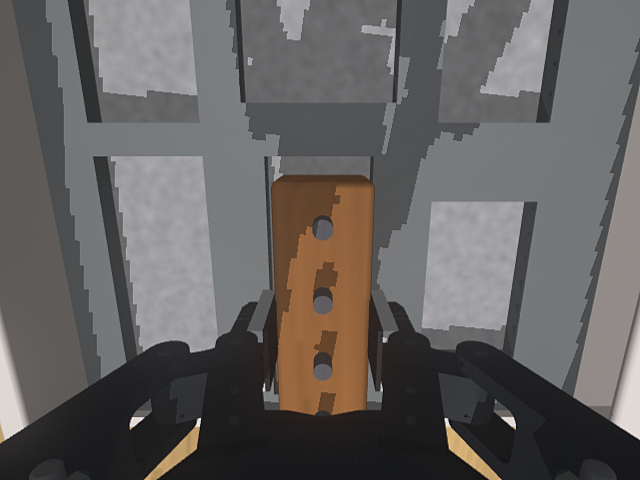

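Emit:
{"fn": "play_rows", "kwargs": {"plan": [[0.1,-0.1,0.8,0,0,0,-0.5],[0,0,0.7,0,0,0,-0.5],[0,0,0.4,0,0,0,-0.5],[0,0,0.2,0,0,0,-0.5],[0,0,0,0,0,0,-0.5]]}}

```text
t: 16.35
position: [0.5583, -0.2299, 0.0475]
ee_rot: [0.668, 0.744, 0.0, 0.0]
ft_force: [-1.0, 1.5, 0.5]
finger_gap: 0.402
```

Emit:
{"fn": "play_rows", "kwargs": {"plan": [[0,0,0,0,0,0,0.1],[0,0,0,0,0,0,0.1],[0,0,0,0,0,0,0.1],[0,0,-1,0,0,0,0.1],[0,0,-3,0,0,0,0.1],[0,0,-4,0,0,0,0.1],[0,0,-4,0,0,0,0.1],[0,0,0,0,0,0,0.25]]}}

```text
t: 17.15
position: [0.5619, -0.232, 0.1763]
ee_rot: [0.668, 0.744, 0.002, 0.007]
ft_force: [0.2, -0.6, 0.8]
finger_gap: 0.625
```

```bash
python3 -c "
from h import *
blocks('wrist',save='pics/w8.png',zt=.042)
blocks('top',save='pics/t8.png')
go(.622,.0785,.16,190.5)"
```

```text
wrist px [315. 230.] ctr 558.9 -229.0 size 109 35 ang -83.9
top px [200. 328.] ctr 476.1 235.0 size 65 34 ang 7.1
top px [296. 317.] ctr 495.2 68.8 size 66 34 ang 9.9
top px [193. 252.] ctr 608.9 258.3 size 66 31 ang 2.4
top px [290. 235.] ctr 641.6 81.6 size 66 33 ang 10.5
t 17.2 pos [ 0.5591 -0.2304  0.1698] yaw 96.2 tilt [ 0.004 -0.002 -1.   ]
  cm if turned first [-11.82  29.23   0.98] | before turn [30.03  9.59  0.94] az -94.3
```

View pics/w8.png

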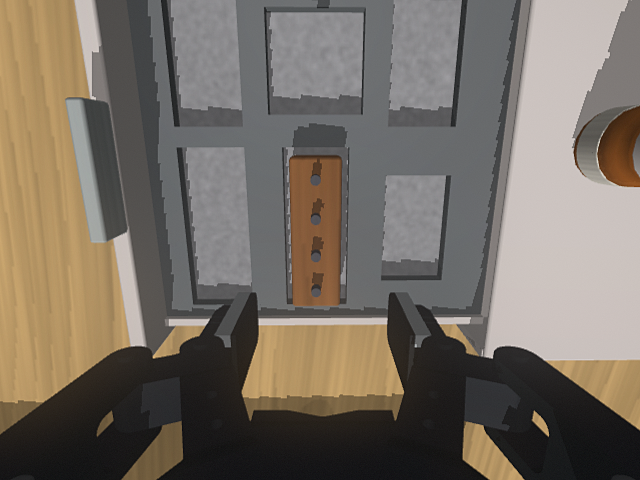

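Long_a sits in L2 (wrist gives centre (558.9, −229.0) at the expected height). Next is long_b.

Emit:
{"fn": "play_rows", "kwargs": {"plan": [[2,0.64,0,0,0,0,0.25],[3.5,1.12,0,0,0,0,0.25],[3.5,1.12,0,0,0,0,0.25],[3.5,1.12,0,0,0,0,0.25],[3.5,1.12,0,0,0,0,0.25],[3.5,1.12,0,0,0,0,0.25],[3.5,1.12,0,0,0,0,0.25],[3.5,1.12,0,0,0,0,0.25],[3.5,1.11,0,0,0,0,0.25]]}}

```text
t: 18.15
position: [0.62, 0.0802, 0.1651]
ee_rot: [0.668, 0.744, -0.001, -0.001]
ft_force: [0.1, -0.7, 0.5]
finger_gap: 0.621
```

Emit:
{"fn": "play_rows", "kwargs": {"plan": [[0,0,0.1,0,0,-8.5,0.25],[0,0,0.1,0,0,-8.5,0.25],[0,0,0.1,0,0,-8.5,0.25],[0,0,0.1,0,0,-8.5,0.25],[0,0,0.1,0,0,-8.5,0.25],[0,0,0.1,0,0,-8.5,0.25],[0,0,0.1,0,0,-8.5,0.25],[0,0,0.1,0,0,-8.5,0.25],[0,0,0.1,0,0,-8.5,0.25],[0,0,0,0,0,-8.5,0.25],[0,0,0,0,0,-8.5,0.25],[0,0,0,0,0,-0.8,0.25]]}}

```text
t: 19.35
position: [0.6199, 0.0787, 0.1562]
ee_rot: [-0.092, 0.996, 0.0, -0.002]
ft_force: [0.7, 0.1, -1.0]
finger_gap: 0.624
```

```bash
python3 -c "
from h import *
blocks('wrist',save='pics/w9.png')
go(.622,.0788,.041,190.5)"
```

```text
wrist px [574. 273.] ctr 609.8 254.9 size 70 39 ang 1.7
wrist px [320. 243.] ctr 622.3 77.4 size 109 35 ang 10.5
wrist px [614.  65.] ctr 477.9 233.5 size 70 40 ang 10.5
wrist px [343.  50.] ctr 502.1 69.3 size 58 35 ang 10.1
t 19.4 pos [0.62   0.0787 0.1565] yaw -169.6 tilt [-0.003 -0.    -1.   ]
  cm if turned first [-0.19 -0.02 11.55] | before turn [-0.23 -0.03 11.55] az -0.1
```

View pics/w9.png

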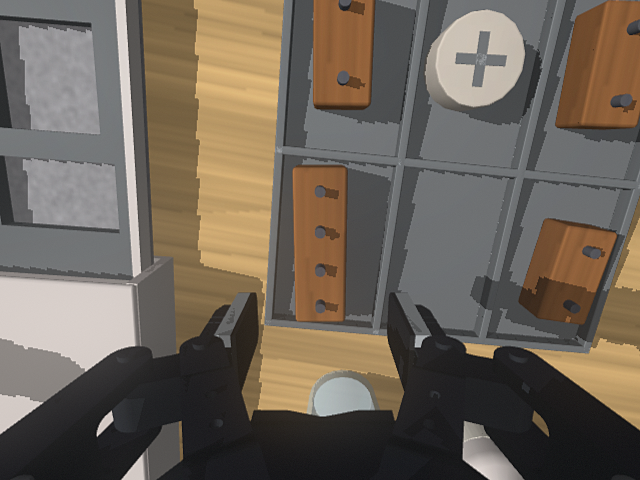

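Emit:
{"fn": "play_rows", "kwargs": {"plan": [[-0.2,-0.12,3,0,0,0,0.25],[0,0,3,0,0,0,0.25],[0,0,2.5,0,0,0,0.25],[0,0,1.5,0,0,0,0.25],[0,0,0.7,0,0,0,0.25],[0,0,0,0,0,0,0.25],[0,0,0,0,0,0,0.25]]}}

```text
t: 20.1
position: [0.6242, 0.0779, 0.0525]
ee_rot: [-0.091, 0.996, -0.0, 0.001]
ft_force: [0.8, -0.5, -0.7]
finger_gap: 0.624
```

```bash
python3 -c "
from h import *
go(.6222,.0778,.041,190.5);print(r.sense()['ft_force'])"
```

```text
t 20.1 pos [0.6242 0.0779 0.0525] yaw -169.5 tilt [ 0.002  0.    -1.   ]
  cm if turned first [0.2  0.02 1.15] | before turn [0.2  0.02 1.15] az -0.03
[ 0.82462773 -0.49528131 -0.71789102]
```

Emit:
{"fn": "play_rows", "kwargs": {"plan": [[0.2,0,0.7,0,0,0,0.25],[0,0,0.5,0,0,0,0.25],[0,0,0,0,0,0,0.25],[0,0,0,0,0,0,-0.5],[0,0,0,0,0,0,-0.5],[0,0,0,0,0,0,-0.5],[0,0,0,0,0,0,-0.5]]}}

```text
t: 20.8
position: [0.6216, 0.0775, 0.0397]
ee_rot: [-0.091, 0.996, -0.0, 0.0]
ft_force: [0.4, -0.3, 1.6]
finger_gap: 0.406
```

Emit:
{"fn": "play_rows", "kwargs": {"plan": [[0,0,-1.5,0,0,0,-0.5],[0,0,-3,0,0,0,-0.5],[0,0,-3.5,0,0,0,-0.5],[0,0,-3,0,0,0,-0.5],[0,0,-1,0,0,0,-0.5],[0,0,0,0,0,0,-0.5]]}}

```text
t: 21.4
position: [0.6225, 0.0776, 0.1619]
ee_rot: [-0.091, 0.996, -0.0, 0.002]
ft_force: [0.8, 0.1, -1.4]
finger_gap: 0.406
```

```bash
python3 -c "
from h import *
pk('L1')"
```

```text
L1 [ 0.4839 -0.2379]
t 21.4 pos [0.6225 0.0776 0.1619] yaw -169.5 tilt [ 0.004  0.    -1.   ]
  cm if turned first [-29.87 -17.18   0.  ] | before turn [ 19.37 -28.49  -0.06] az 94.3
  gap 0.406 F [ 0.8  0.1 -1.4]
```

Emit:
{"fn": "play_rows", "kwargs": {"plan": [[1,-1.5,0,0,0,0,-0.5],[1.94,-2.85,0,0,0,0,-0.5],[1.94,-2.85,0,0,0,0,-0.5],[1.94,-2.85,0,0,0,0,-0.5],[1.94,-2.85,0,0,0,0,-0.5],[1.94,-2.85,0,0,0,0,-0.5],[1.94,-2.85,0,0,0,0,-0.5],[1.94,-2.85,0,0,0,0,-0.5],[1.94,-2.85,0,0,0,0,-0.5],[1.9,-2.8,0,0,0,0,-0.5],[0.95,-1.4,0,0,0,0,-0.5],[0,0,0,0,0,0,-0.5]]}}

```text
t: 22.6
position: [0.48, -0.2394, 0.1566]
ee_rot: [-0.09, 0.996, 0.001, -0.002]
ft_force: [-0.3, 0.3, -1.4]
finger_gap: 0.402
```

Emit:
{"fn": "play_rows", "kwargs": {"plan": [[0,0,0,0,0,8.5,-0.5],[0,0,0,0,0,8.5,-0.5],[0,0,0,0,0,8.5,-0.5],[0,0,0,0,0,8.5,-0.5],[0,0,0,0,0,8.5,-0.5],[0,0,0,0,0,8.5,-0.5],[0,0,0,0,0,8.5,-0.5],[0,0,0,0,0,8.5,-0.5],[0,0,0,0,0,8.5,-0.5],[0,0,0,0,0,8.5,-0.5],[0,0,0,0,0,8.5,-0.5],[0,0,0,0,0,0.8,-0.5]]}}

```text
t: 23.8
position: [0.4818, -0.2369, 0.1574]
ee_rot: [0.668, 0.744, -0.0, -0.002]
ft_force: [0.0, -0.2, -1.8]
finger_gap: 0.405
```

```bash
python3 -c "
from h import *
pk('L1',.048)"
```

```text
L1 [ 0.4839 -0.2379]
t 23.8 pos [ 0.4818 -0.2369  0.1574] yaw 96.2 tilt [-0.003  0.002 -1.   ]
  cm if turned first [-0.13  0.2  10.94] | before turn [-0.15  0.23 10.94] az 0.0
  gap 0.405 F [ 0.  -0.2 -1.8]
```

Emit:
{"fn": "play_rows", "kwargs": {"plan": [[-0.1,0.15,2,0,0,0,-0.5],[0,0,3,0,0,0,-0.5],[0,0,3,0,0,0,-0.5],[0,0,1,0,0,0,-0.5],[0,0,0,0,0,0,-0.5],[0,0,0,0,0,0,-0.5]]}}

```text
t: 24.4
position: [0.4848, -0.239, 0.0701]
ee_rot: [0.667, 0.745, 0.0, 0.0]
ft_force: [-0.5, -0.0, -1.2]
finger_gap: 0.402
```

```bash
python3 -c "
from h import *
pk('L1',.0475)
p,d=r.capture('wrist'); cv2.imwrite('pics/w10.png',p)"
```

```text
L1 [ 0.4839 -0.2379]
t 24.4 pos [ 0.4848 -0.239   0.0701] yaw 96.3 tilt [ 0.001 -0.    -1.   ]
  cm if turned first [ 0.12 -0.08  2.26] | before turn [ 0.12 -0.08  2.26] az 0.06
  gap 0.402 F [-0.5 -0.  -1.2]
```

View pics/w10.png

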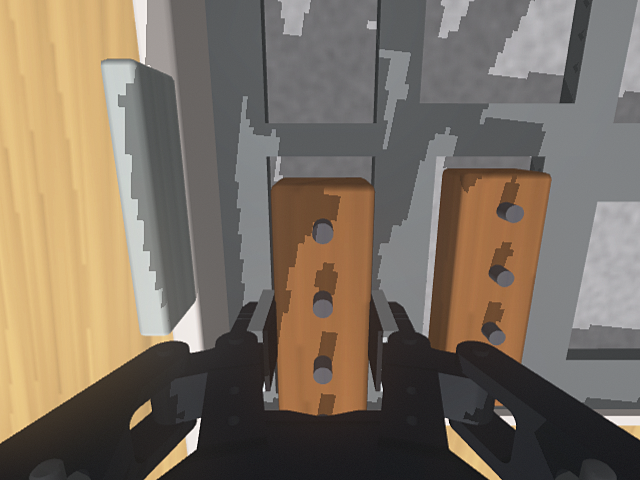

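Emit:
{"fn": "play_rows", "kwargs": {"plan": [[0.1,0.05,0.8,0,0,0,-0.5],[0,0,0.8,0,0,0,-0.5],[0,0,0.4,0,0,0,-0.5],[0,0,0.25,0,0,0,-0.5],[0,0,0,0,0,0,-0.5],[0,0,0,0,0,0,-0.5]]}}

```text
t: 25.05
position: [0.4872, -0.2386, 0.0487]
ee_rot: [0.668, 0.744, 0.001, 0.003]
ft_force: [5.9, 1.0, 2.6]
finger_gap: 0.407
```

```bash
python3 -c "
from h import *
pk('L1',.0475)
p,d=r.capture('wrist'); cv2.imwrite('pics/w11.png',p)"
```

```text
L1 [ 0.4839 -0.2379]
t 25.1 pos [ 0.4872 -0.2386  0.0487] yaw 96.2 tilt [ 0.005 -0.002 -1.   ]
  cm if turned first [ 0.1  -0.32  0.12] | before turn [ 0.1  -0.32  0.12] az -0.01
  gap 0.407 F [5.9 1.  2.6]
```

View pics/w11.png

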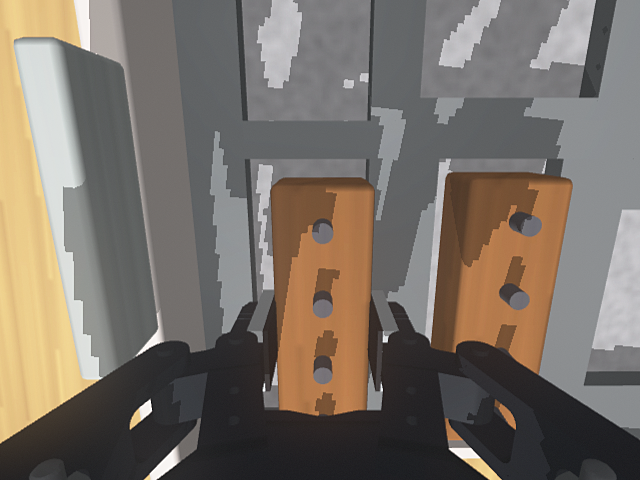

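The hand feels about 6 N in +x, because the left knuckle brushes the tab. The block is already down in the pocket, so I'll release with a minimal opening.

Emit:
{"fn": "play_rows", "kwargs": {"plan": [[0,0,0,0,0,0,-0.12],[0,0,0,0,0,0,-0.12],[0,0,-0.3,0,0,0,-0.1]]}}

```text
t: 25.4
position: [0.4878, -0.2385, 0.0517]
ee_rot: [0.668, 0.744, 0.002, 0.003]
ft_force: [6.3, 1.2, 0.6]
finger_gap: 0.451
```

```bash
python3 -c "
from h import *
pk('L1',.0475)
p,d=r.capture('wrist'); cv2.imwrite('pics/w12.png',p)"
```

```text
L1 [ 0.4839 -0.2379]
t 25.4 pos [ 0.4878 -0.2385  0.0517] yaw 96.2 tilt [ 0.007 -0.002 -1.   ]
  cm if turned first [ 0.1  -0.37  0.42] | before turn [ 0.1  -0.38  0.41] az -0.03
  gap 0.451 F [6.3 1.2 0.6]
```

View pics/w12.png

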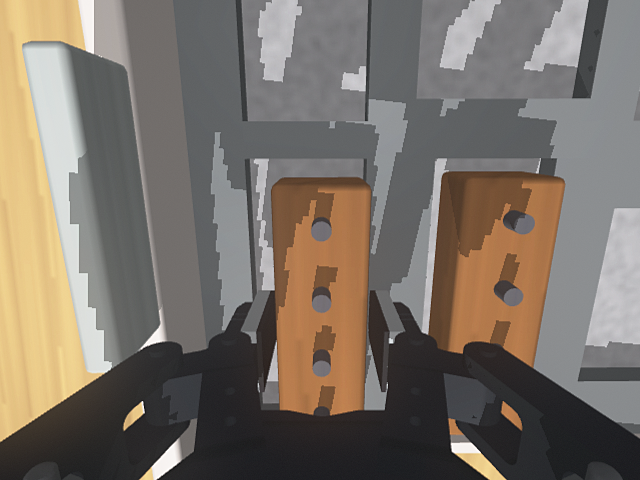

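Released and clear of the block. I'm lifting straight up and checking.

Emit:
{"fn": "play_rows", "kwargs": {"plan": [[0,0,-1,0,0,0,-0.1],[0,0,-2,0,0,0,-0.1],[0,0,-3,0,0,0,-0.1],[0,0,-4,0,0,0,0.1],[0,0,-2,0,0,0,0.25],[0,0,0,0,0,0,0.25],[0,0,0,0,0,0,0.25]]}}

```text
t: 26.15
position: [0.4845, -0.2378, 0.1696]
ee_rot: [0.668, 0.744, -0.0, 0.0]
ft_force: [0.9, -0.3, -0.9]
finger_gap: 0.625
```

```bash
python3 -c "
from h import *
blocks('wrist',save='pics/w13.png',zt=.042)
blocks('top',save='pics/t13.png')
go(.609,.256,.16,181.9);print({k:(v+OFF).round(4) for k,v in POCK.items()})"
```

```text
wrist px [326. 240.] ctr 487.9 -238.9 size 108 35 ang -83.8
wrist px [426. 233.] ctr 555.2 -229.1 size 108 36 ang -83.9
top px [201. 327.] ctr 476.5 236.9 size 65 31 ang 9.0
top px [193. 252.] ctr 609.1 256.6 size 66 35 ang 2.4
t 26.2 pos [ 0.4837 -0.2372  0.1677] yaw 96.2 tilt [-0.003  0.002 -1.   ]
  cm if turned first [-14.16  48.87   0.77] | before turn [47.67 17.78  0.83] az -85.71
{'L1': array([ 0.4839, -0.2379]), 'L2': array([ 0.5585, -0.2298]), 'S1': array([ 0.4714, -0.1226]), 'S2': array([ 0.6331, -0.2217]), 'S3': array([ 0.6205, -0.1064]), 'Q': array([ 0.546 , -0.1145])}
```

View pics/w13.png

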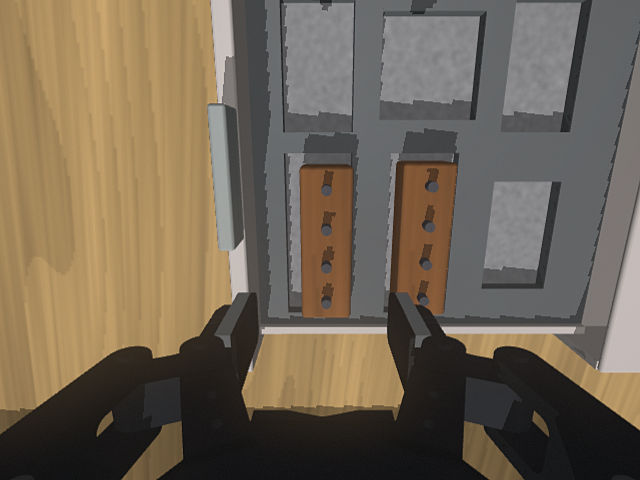

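Run:
```python
from h import *
c=cam('wrist')
q=ray(c,[[380,13],[487,11],[477,120],[379,118]],.023); print(q.mean(0),POCK['Q']+OFF)
q=ray(c,[[498,181],[560,181],[546,288],[484,287]],.023); print(q.mean(0),POCK['S2']+OFF)
q=ray(c,[[214,105],[231,105],[236,250],[224,250]],.087); print(q.mean(0), 'tab')
```

```text
[ 0.54248649 -0.1145214   0.023     ] [ 0.54598132 -0.11448965]
[ 0.63059203 -0.22023879  0.023     ] [ 0.63307057 -0.22171121]
[ 0.42749609 -0.19539877  0.087     ] tab
```

Emit:
{"fn": "play_rows", "kwargs": {"plan": [[1.7,0.64,0,0,0,0,0.25],[3.5,1.3,0,0,0,0,0.25],[3.5,1.3,0,0,0,0,0.25],[3.5,1.3,0,0,0,0,0.25],[3.5,1.3,0,0,0,0,0.25],[3.5,1.3,0,0,0,0,0.25],[3.5,1.3,0,0,0,0,0.25],[3.5,1.3,0,0,0,0,0.25],[3.5,1.3,0,0,0,0,0.25],[3.5,1.3,0,0,0,0,0.25],[3.5,1.3,0,0,0,0,0.25],[3.5,1.3,0,0,0,0,0.25]]}}

```text
t: 27.45
position: [0.5889, 0.1793, 0.1672]
ee_rot: [0.668, 0.744, -0.002, -0.001]
ft_force: [0.4, 0.3, 0.0]
finger_gap: 0.624
```

Emit:
{"fn": "play_rows", "kwargs": {"plan": [[3.5,1.3,0,0,0,0,0.25],[3.5,1.4,0,0,0,-8,0.25],[0,0,0.1,0,0,-8.5,0.25],[0,0,0.1,0,0,-8.5,0.25],[0,0,0.1,0,0,-8.5,0.25],[0,0,0.1,0,0,-8.5,0.25],[0,0,0.1,0,0,-8.5,0.25],[0,0,0.1,0,0,-8.5,0.25],[0,0,0.1,0,0,-8.5,0.25],[0,0,0,0,0,-8.5,0.25],[0,0,0,0,0,-8.5,0.25],[0,0,0,0,0,-1.2,0.25]]}}

```text
t: 28.65
position: [0.6081, 0.2501, 0.1603]
ee_rot: [-0.017, 1.0, -0.001, -0.002]
ft_force: [-0.0, -0.9, 0.5]
finger_gap: 0.625
```

```bash
cat >> h.py <<'E'
OFF=np.array([.0008,-.0014])
def pockets():
    c=cam('top'); p,d=r.capture('top'); P=cloud(c,d)
    m=((P[...,2]<.0175)&(P[...,2]>.005)&(p.min(2)>100)); m[:220]=0;m[355:]=0;m[:,:365]=0;m[:,510:]=0
    m=cv2.morphologyEx(m.astype(np.uint8),cv2.MORPH_OPEN,np.ones((3,3)))
    for k in cv2.findContours(m,cv2.RETR_EXTERNAL,cv2.CHAIN_APPROX_NONE)[0]:
        if cv2.contourArea(k)>200:
            (x,y),w,a=cv2.minAreaRect((ray(c,k[:,0],.012)[:,:2]*1000).astype(np.float32)); print(round(x,1),round(y,1),np.round(w),round(a,1))
    m=(P[...,2]>.077)&(P[...,2]<.1); m[:340]=0;m[:,:390]=0; m[390:]=0; m[:,500:]=0
    pp=P[m]; 
    if len(pp)>20: print('tab',len(pp),cv2.minAreaRect((pp[:,:2]*1000).astype(np.float32)))
    return p
E
python3 -c "
from h import *
blocks('wrist',save='pics/w14.png')
go(.609,.256,.041,181.9)
cv2.imwrite('pics/t14.png',pockets())"
```

```text
wrist px [332. 244.] ctr 609.5 257.2 size 69 35 ang 1.3
wrist px [307.  45.] ctr 485.8 237.2 size 54 36 ang 8.2
wrist px [35. 58.] ctr 498.2 70.1 size 66 41 ang 9.3
t 28.7 pos [0.6082 0.2502 0.1606] yaw -178.2 tilt [-0.003 -0.001 -1.   ]
  cm if turned first [-0.1   0.58 11.96] | before turn [-0.14  0.59 11.96] az -0.06
463.8 -234.2 [124.  42.] 78.5
468.5 -121.9 [48. 80.] 6.2
543.6 -113.7 [66. 64.] 6.2
618.8 -105.4 [47. 81.] 6.3
631.6 -221.4 [48. 79.] 6.2
tab 347 ((424.6251220703125, -194.55418395996094), (10.462361335754395, 79.77125549316406), 6.25361442565918)
```

View pics/w14.png

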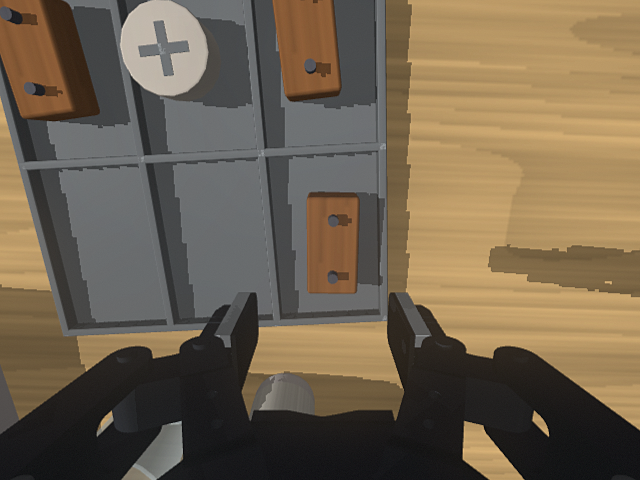

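View pics/t14.png

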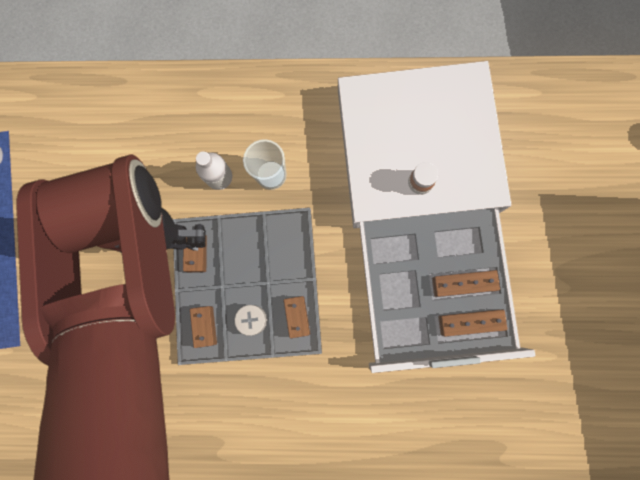

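Top view confirms that the knuckle pushed the drawer the last 2 mm back onto its stop, and both longs lie in their pockets. I'm updating the offset and picking short_a.

Emit:
{"fn": "play_rows", "kwargs": {"plan": [[-0.1,0.68,3,0,0,0.3,0.25],[0,0,3,0,0,0,0.25],[0,0,2.5,0,0,0,0.25],[0,0,1.8,0,0,0,0.25],[0,0,0.7,0,0,0,0.25],[0,0,0,0,0,0,0.25],[0,0,0,0,0,0,0.25]]}}

```text
t: 29.45
position: [0.6109, 0.2576, 0.0541]
ee_rot: [-0.014, 1.0, 0.0, 0.001]
ft_force: [0.4, -0.3, 0.5]
finger_gap: 0.625
```

```bash
echo "OFF=np.array([.0012,-.0012])" >> h.py; python3 -c "
from h import *
go(.6095,.257,.041,181.5);print(r.sense()['ft_force'])"
```

```text
t 29.4 pos [0.6109 0.2576 0.0541] yaw -178.4 tilt [ 0.002  0.001 -1.   ]
  cm if turned first [ 0.14 -0.05  1.31] | before turn [ 0.14 -0.05  1.31] az 0.07
[ 0.37873511 -0.29176944  0.53426983]
```

Emit:
{"fn": "play_rows", "kwargs": {"plan": [[0.1,0,0.8,0,0,0,0.25],[0,0,0.5,0,0,0,0.25],[0,0,0,0,0,0,0.25],[0,0,0,0,0,0,-0.5],[0,0,0,0,0,0,-0.5],[0,0,0,0,0,0,-0.5],[0,0,0,0,0,0,-0.5]]}}

```text
t: 30.15
position: [0.6092, 0.2574, 0.0402]
ee_rot: [-0.014, 1.0, 0.0, 0.0]
ft_force: [0.8, 0.5, 1.3]
finger_gap: 0.404
```

Emit:
{"fn": "play_rows", "kwargs": {"plan": [[0,0,-1.5,0,0,0,-0.5],[0,0,-3,0,0,0,-0.5],[0,0,-3.5,0,0,0,-0.5],[0,0,-3,0,0,0,-0.5],[0,0,-1,0,0,0,-0.5],[0,0,0,0,0,0,-0.5]]}}

```text
t: 30.75
position: [0.6102, 0.2577, 0.1626]
ee_rot: [-0.014, 1.0, 0.001, 0.002]
ft_force: [0.1, -0.8, -1.1]
finger_gap: 0.404
```

```bash
python3 -c "
from h import *
pk('S2')"
```

```text
S2 [ 0.6308 -0.2213]
t 30.8 pos [0.6102 0.2577 0.1626] yaw -178.4 tilt [ 0.004  0.001 -1.   ]
  cm if turned first [-47.84  -3.12   0.  ] | before turn [ -0.73 -47.94  -0.05] az 85.4
  gap 0.404 F [ 0.1 -0.8 -1.1]
```

Emit:
{"fn": "play_rows", "kwargs": {"plan": [[0,-2,0,0,0,0,-0.5],[-0.06,-4,0,0,0,0,-0.5],[-0.06,-4,0,0,0,0,-0.5],[-0.06,-4,0,0,0,0,-0.5],[-0.06,-4,0,0,0,0,-0.5],[-0.06,-4,0,0,0,0,-0.5],[-0.06,-4,0,0,0,0,-0.5],[-0.06,-4,0,0,0,0,-0.5],[-0.06,-4,0,0,0,0,-0.5],[-0.06,-4,0,0,0,0,-0.5],[-0.06,-4,0,0,0,0,-0.5],[-0.06,-4,0,0,0,0,-0.5]]}}

```text
t: 31.95
position: [0.6262, -0.2042, 0.1566]
ee_rot: [-0.014, 1.0, 0.001, -0.002]
ft_force: [1.2, 0.1, -1.1]
finger_gap: 0.411
```

Emit:
{"fn": "play_rows", "kwargs": {"plan": [[-0.06,-2,0,0,0,0,-0.5],[0,0,0,0,0,8.5,-0.5],[0,0,0,0,0,8.5,-0.5],[0,0,0,0,0,8.5,-0.5],[0,0,0,0,0,8.5,-0.5],[0,0,0,0,0,8.5,-0.5],[0,0,0,0,0,8.5,-0.5],[0,0,0,0,0,8.5,-0.5],[0,0,0,0,0,8.5,-0.5],[0,0,0,0,0,8.5,-0.5],[0,0,0,0,0,8.5,-0.5],[0,0,0,0,0,0.4,-0.5]]}}

```text
t: 33.15
position: [0.6283, -0.2218, 0.1576]
ee_rot: [0.668, 0.744, -0.0, -0.002]
ft_force: [0.4, -0.1, -0.9]
finger_gap: 0.404
```

```bash
python3 -c "
from h import *
pk('S2',.0475)
p,d=r.capture('wrist'); cv2.imwrite('pics/w15.png',p)"
```

```text
S2 [ 0.6308 -0.2213]
t 33.1 pos [ 0.6283 -0.2218  0.1576] yaw 96.2 tilt [-0.003  0.002 -1.   ]
  cm if turned first [ 0.03  0.25 11.01] | before turn [ 0.    0.29 11.01] az -0.0
  gap 0.404 F [ 0.4 -0.1 -0.9]
```

View pics/w15.png

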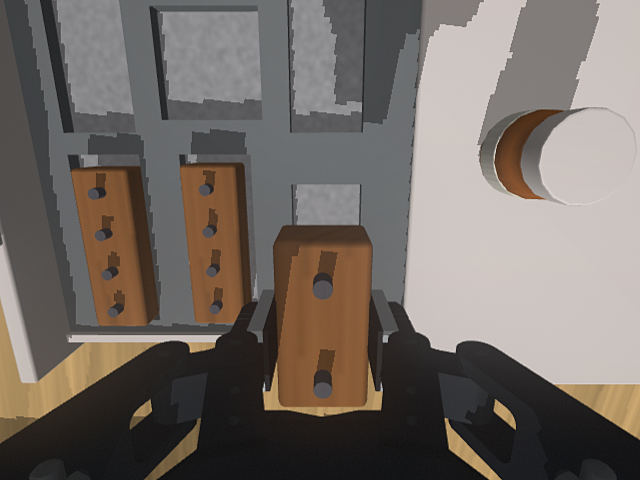

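Emit:
{"fn": "play_rows", "kwargs": {"plan": [[0,0.15,2,0,0,0,-0.5],[0,0,3,0,0,0,-0.5],[0,0,3,0,0,0,-0.5],[0,0,1,0,0,0,-0.5],[0,0,0,0,0,0,-0.5],[0,0,0,0,0,0,-0.5]]}}

```text
t: 33.8
position: [0.6316, -0.2224, 0.0708]
ee_rot: [0.668, 0.745, 0.0, 0.001]
ft_force: [-0.2, -0.3, -0.1]
finger_gap: 0.407
```

```bash
python3 -c "
from h import *
pk('S2',.0475)
p,d=r.capture('wrist'); cv2.imwrite('pics/w16.png',p)"
```

```text
S2 [ 0.6308 -0.2213]
t 33.8 pos [ 0.6316 -0.2224  0.0708] yaw 96.2 tilt [ 0.001 -0.001 -1.   ]
  cm if turned first [ 0.12 -0.07  2.33] | before turn [ 0.12 -0.07  2.33] az 0.05
  gap 0.407 F [-0.2 -0.3 -0.1]
```

View pics/w16.png

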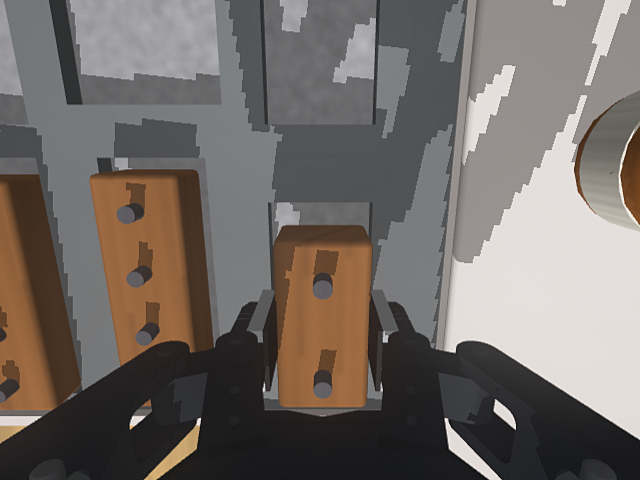

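Emit:
{"fn": "play_rows", "kwargs": {"plan": [[0.1,-0.05,0.8,0,0,0,-0.5],[0,0,0.8,0,0,0,-0.5],[0,0,0.4,0,0,0,-0.5],[0,0,0.3,0,0,0,-0.5],[0,0,0,0,0,0,-0.5],[0,0,0,0,0,0,-0.5]]}}

```text
t: 34.45
position: [0.6308, -0.2211, 0.0471]
ee_rot: [0.668, 0.744, 0.0, 0.0]
ft_force: [0.4, 1.4, 1.6]
finger_gap: 0.401
```

Emit:
{"fn": "play_rows", "kwargs": {"plan": [[0,0,0,0,0,0,0.05],[0,0,0,0,0,0,0.05],[0,0,0,0,0,0,0.05],[0,0,-1,0,0,0,0.05],[0,0,-3,0,0,0,0.05],[0,0,-4,0,0,0,0.05],[0,0,-3.5,0,0,0,0.25],[0,0,0,0,0,0,0.25],[0,0,0,0,0,0,0.25]]}}

```text
t: 35.35
position: [0.6312, -0.2216, 0.164]
ee_rot: [0.668, 0.744, 0.0, 0.002]
ft_force: [-0.8, 0.4, -0.7]
finger_gap: 0.626
```

```bash
python3 -c "
from h import *
blocks('wrist',save='pics/w17.png',zt=.042)
blocks('top',save='pics/t17.png')
go(.4767,.2355,.16,188.3)"
```

```text
wrist px [321. 242.] ctr 631.4 -220.7 size 69 35 ang -84.0
wrist px [112. 242.] ctr 490.6 -238.5 size 109 38 ang -83.8
wrist px [211. 234.] ctr 558.3 -229.1 size 109 37 ang -83.8
top px [202. 326.] ctr 476.8 235.5 size 66 35 ang 8.6
top px [296. 317.] ctr 495.1 68.6 size 66 33 ang 10.2
t 35.5 pos [ 0.6296 -0.2208  0.1605] yaw 96.2 tilt [-0.002  0.001 -1.   ]
  cm if turned first [ 8.54 47.36  0.05] | before turn [ 47.02 -10.28   0.12] az -92.11
```

View pics/w17.png

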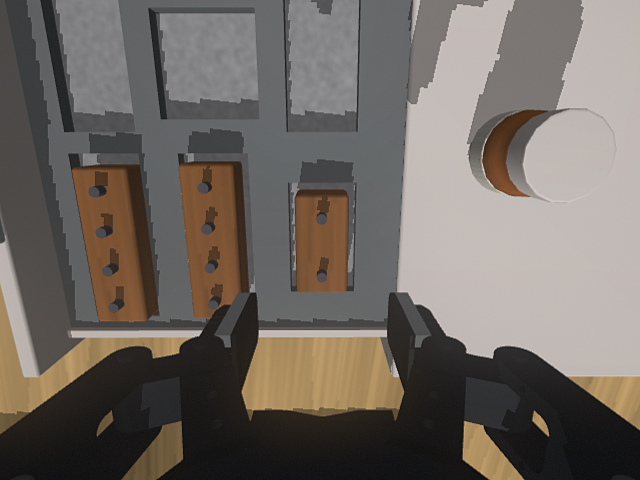

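Short_a is seated in S2. Next: the short block at (0.4767, 0.2355).

Emit:
{"fn": "play_rows", "kwargs": {"plan": [[2,-0.44,0,0,0,0,0.25],[3.7,-0.81,0,0,0,0,0.25],[3.7,-0.81,0,0,0,0,0.25],[3.7,-0.81,0,0,0,0,0.25],[3.7,-0.81,0,0,0,0,0.25],[3.7,-0.81,0,0,0,0,0.25],[3.7,-0.81,0,0,0,0,0.25],[3.7,-0.81,0,0,0,0,0.25],[3.7,-0.81,0,0,0,0,0.25],[3.7,-0.81,0,0,0,0,0.25],[3.7,-0.81,0,0,0,0,0.25],[3.7,-0.81,0,0,0,0,0.25]]}}

```text
t: 36.65
position: [0.4895, 0.1942, 0.1597]
ee_rot: [0.668, 0.744, -0.002, -0.001]
ft_force: [-0.0, 1.0, 0.6]
finger_gap: 0.627
```

Emit:
{"fn": "play_rows", "kwargs": {"plan": [[3.7,-0.81,0,0,0,0,0.25],[0.7,-0.1,0,0,0,-8.5,0.25],[0,0,0,0,0,-8.5,0.25],[0,0,0,0,0,-8.5,0.25],[0,0,0,0,0,-8.5,0.25],[0,0,0,0,0,-8.5,0.25],[0,0,0,0,0,-8.5,0.25],[0,0,0,0,0,-8.5,0.25],[0,0,0,0,0,-8.5,0.25],[0,0,0,0,0,-8.5,0.25],[0,0,0,0,0,-8.5,0.25],[0,0,0,0,0,-7.1,0.25]]}}

```text
t: 37.85
position: [0.4763, 0.2355, 0.1595]
ee_rot: [-0.075, 0.997, -0.001, -0.002]
ft_force: [0.5, 0.2, 1.0]
finger_gap: 0.622
```

```bash
python3 -c "
from h import *
blocks('wrist',save='pics/w18.png')
go(.4767,.2355,.041,188.3)"
```

```text
wrist px [323. 242.] ctr 476.3 235.8 size 70 35 ang 8.6
wrist px [ 79. 232.] ctr 494.3 70.3 size 70 38 ang 9.9
t 37.9 pos [0.4763 0.2355 0.1595] yaw -171.2 tilt [-0.004 -0.001 -1.   ]
  cm if turned first [-3.000e-02 -1.000e-02  1.185e+01] | before turn [-0.08 -0.   11.85] az 0.47
```

View pics/w18.png

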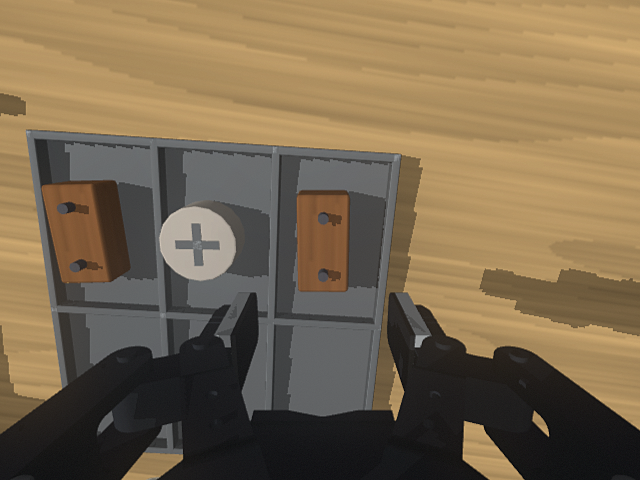

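Emit:
{"fn": "play_rows", "kwargs": {"plan": [[0,0,3,0,0,0.3,0.25],[0,0,3,0,0,0,0.25],[0,0,2.5,0,0,0,0.25],[0,0,1.8,0,0,0,0.25],[0,0,0.6,0,0,0,0.25],[0,0,0,0,0,0,0.25],[0,0,0,0,0,0,0.25]]}}

```text
t: 38.6
position: [0.4779, 0.2361, 0.0533]
ee_rot: [-0.069, 0.998, 0.0, 0.0]
ft_force: [0.5, 0.6, 1.2]
finger_gap: 0.621
```

```bash
python3 -c "
from h import *
go(.4764,.2357,.041,188.5);print(r.sense()['ft_force'])"
```

```text
t 38.6 pos [0.4779 0.2361 0.0533] yaw -172.0 tilt [ 0.001  0.    -1.   ]
  cm if turned first [ 0.16 -0.02  1.23] | before turn [ 0.16 -0.02  1.23] az -0.54
[0.49530501 0.56040665 1.21525905]
```

Emit:
{"fn": "play_rows", "kwargs": {"plan": [[0.1,0,0.7,0,0,-0.5,0.25],[0,0,0.5,0,0,0,0.25],[0,0,0,0,0,0,0.25],[0,0,0,0,0,0,-0.5],[0,0,0,0,0,0,-0.5],[0,0,0,0,0,0,-0.5],[0,0,0,0,0,0,-0.5]]}}

```text
t: 39.3
position: [0.4769, 0.2359, 0.0412]
ee_rot: [-0.074, 0.997, 0.0, 0.0]
ft_force: [0.5, -0.3, 2.2]
finger_gap: 0.405
```

Emit:
{"fn": "play_rows", "kwargs": {"plan": [[0,0,-1.5,0,0,0,-0.5],[0,0,-3,0,0,0,-0.5],[0,0,-3.5,0,0,0,-0.5],[0,0,-3,0,0,0,-0.5],[0,0,-1,0,0,0,-0.5],[0,0,0,0,0,0,-0.5]]}}

```text
t: 39.9
position: [0.4777, 0.2362, 0.1632]
ee_rot: [-0.074, 0.997, 0.001, 0.002]
ft_force: [-0.1, 0.2, -0.5]
finger_gap: 0.402
```

```bash
python3 -c "
from h import *
pk('S3')"
```

```text
S3 [ 0.6182 -0.106 ]
t 39.9 pos [0.4777 0.2362 0.1632] yaw -171.5 tilt [ 0.004  0.001 -1.   ]
  cm if turned first [-35.54  10.28   0.  ] | before turn [-8.840e+00 -3.592e+01  1.000e-02] az 92.3
  gap 0.402 F [-0.1  0.2 -0.5]
```

Emit:
{"fn": "play_rows", "kwargs": {"plan": [[-0.5,-2,0,0,0,0,-0.5],[-0.9,-3.6,0,0,0,0,-0.5],[-0.9,-3.6,0,0,0,0,-0.5],[-0.9,-3.6,0,0,0,0,-0.5],[-0.9,-3.6,0,0,0,0,-0.5],[-0.9,-3.6,0,0,0,0,-0.5],[-0.9,-3.6,0,0,0,0,-0.5],[-0.9,-3.6,0,0,0,0,-0.5],[-0.9,-3.6,0,0,0,0,-0.5],[-0.9,-3.6,0,0,0,0,-0.5],[-0.3,-1.5,0,0,0,0,-0.5]]}}

```text
t: 41.0
position: [0.6171, -0.1085, 0.158]
ee_rot: [-0.073, 0.997, 0.0, -0.002]
ft_force: [-0.9, 0.0, -0.5]
finger_gap: 0.404
```

Emit:
{"fn": "play_rows", "kwargs": {"plan": [[0,0,0,0,0,8.5,-0.5],[0,0,0,0,0,8.5,-0.5],[0,0,0,0,0,8.5,-0.5],[0,0,0,0,0,8.5,-0.5],[0,0,0,0,0,8.5,-0.5],[0,0,0,0,0,8.5,-0.5],[0,0,0,0,0,8.5,-0.5],[0,0,0,0,0,8.5,-0.5],[0,0,0,0,0,8.5,-0.5],[0,0,0,0,0,8.5,-0.5],[0,0,0,0,0,7.3,-0.5]]}}

```text
t: 42.1
position: [0.6164, -0.105, 0.1585]
ee_rot: [0.67, 0.743, -0.001, -0.002]
ft_force: [0.4, 0.3, 0.1]
finger_gap: 0.402
```

```bash
python3 -c "
from h import *
pk('S3',.0475)"
```

```text
S3 [ 0.6182 -0.106 ]
t 42.1 pos [ 0.6164 -0.105   0.1585] yaw 95.9 tilt [-0.004  0.001 -1.   ]
  cm if turned first [-0.11  0.18 11.1 ] | before turn [-0.13  0.22 11.1 ] az -0.29
  gap 0.402 F [0.4 0.3 0.1]
```

Emit:
{"fn": "play_rows", "kwargs": {"plan": [[-0.05,0.1,2,0,0,-0.2,-0.5],[0,0,3,0,0,0,-0.5],[0,0,3,0,0,0,-0.5],[0,0,1,0,0,0,-0.5],[0,0,0,0,0,0,-0.5],[0,0,0,0,0,0,-0.5]]}}

```text
t: 42.7
position: [0.619, -0.1063, 0.0713]
ee_rot: [0.666, 0.746, 0.0, 0.0]
ft_force: [1.2, 0.4, 0.6]
finger_gap: 0.402
```

```bash
python3 -c "
from h import *
pk('S3',.0475)
p,d=r.capture('wrist'); cv2.imwrite('pics/w19.png',p)"
```

```text
S3 [ 0.6182 -0.106 ]
t 42.7 pos [ 0.619  -0.1063  0.0713] yaw 96.4 tilt [ 0. -0. -1.]
  cm if turned first [ 0.04 -0.07  2.38] | before turn [ 0.04 -0.07  2.38] az 0.21
  gap 0.402 F [1.2 0.4 0.6]
```

View pics/w19.png

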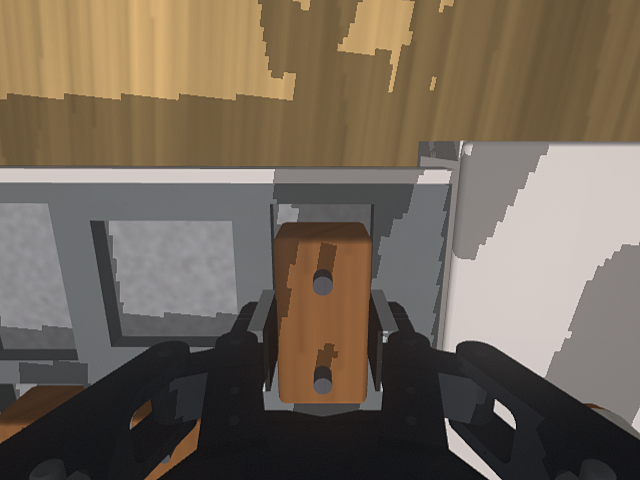

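Emit:
{"fn": "play_rows", "kwargs": {"plan": [[0,-0.05,0.8,0,0,0.2,-0.5],[0,0,0.8,0,0,0,-0.5],[0,0,0.4,0,0,0,-0.5],[0,0,0.3,0,0,0,-0.5],[0,0,0,0,0,0,-0.5],[0,0,0,0,0,0,-0.5]]}}

```text
t: 43.35
position: [0.6187, -0.1065, 0.0482]
ee_rot: [0.668, 0.744, 0.0, 0.0]
ft_force: [0.3, 1.4, 2.0]
finger_gap: 0.407
```

Emit:
{"fn": "play_rows", "kwargs": {"plan": [[0,0,0,0,0,0,0.05],[0,0,0,0,0,0,0.05],[0,0,0,0,0,0,0.05],[0,0,-1,0,0,0,0.05],[0,0,-3,0,0,0,0.05],[0,0,-4,0,0,0,0.05],[0,0,-3.5,0,0,0,0.25],[0,0,0,0,0,0,0.25],[0,0,0,0,0,0,0.25]]}}

```text
t: 44.25
position: [0.619, -0.1068, 0.1649]
ee_rot: [0.668, 0.744, 0.001, 0.002]
ft_force: [-0.7, 0.6, -0.4]
finger_gap: 0.63
```

```bash
python3 -c "
from h import *
blocks('wrist',save='pics/w20.png',zt=.042)
blocks('top',save='pics/t20.png')
go(.495,.0695,.16,190)"
```

```text
wrist px [160. 440.] ctr 509.8 -282.0 size 30 13 ang 61.4
wrist px [247. 396.] ctr 574.8 -233.4 size 42 6 ang -83.3
wrist px [322. 380.] ctr 631.6 -213.4 size 61 35 ang -83.8
wrist px [131. 339.] ctr 486.8 -194.8 size 38 27 ang 6.2
wrist px [321. 241.] ctr 619.3 -105.4 size 69 35 ang -83.8
top px [296. 317.] ctr 495.1 68.5 size 66 33 ang 10.2
t 44.4 pos [ 0.6173 -0.1063  0.1615] yaw 96.2 tilt [-0.002  0.001 -1.   ]
  cm if turned first [ 8.99 19.44  0.15] | before turn [ 18.8  -10.26   0.19] az -93.81
```

View pics/w20.png

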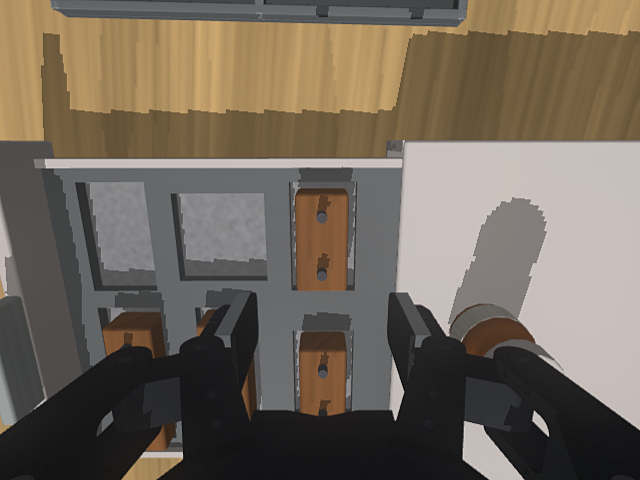

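View pics/t20.png

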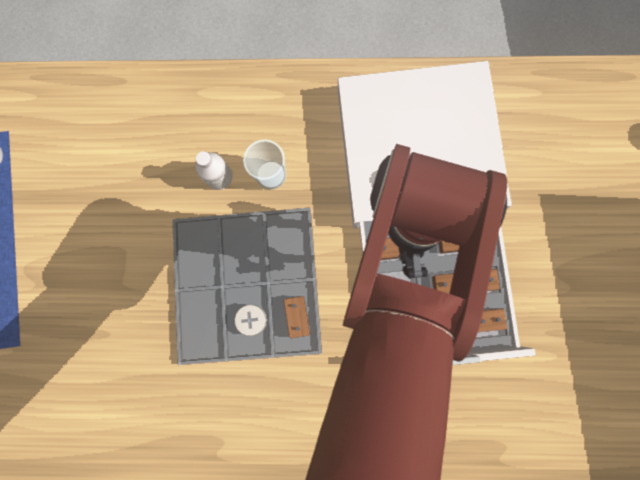

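Emit:
{"fn": "play_rows", "kwargs": {"plan": [[1.6,-0.86,0,0,0,0,0.25],[3.2,-1.75,0,0,0,0,0.25],[3.5,-1.9,0,0,0,0,0.25],[3.5,-1.9,0,0,0,0,0.25],[3.5,-1.9,0,0,0,0,0.25],[3.5,-1.95,0,0,0,0,0.25]]}}

```text
t: 44.95
position: [0.4936, 0.0704, 0.1606]
ee_rot: [0.668, 0.744, -0.001, -0.002]
ft_force: [-0.2, 0.6, 0.2]
finger_gap: 0.623
```

Emit:
{"fn": "play_rows", "kwargs": {"plan": [[0,0,0,0,0,-8.5,0.25],[0,0,0,0,0,-8.5,0.25],[0,0,0,0,0,-8.5,0.25],[0,0,0,0,0,-8.5,0.25],[0,0,0,0,0,-8.5,0.25],[0,0,0,0,0,-8.5,0.25],[0,0,0,0,0,-8.5,0.25],[0,0,0,0,0,-8.5,0.25],[0,0,0,0,0,-8.5,0.25],[0,0,0,0,0,-8.5,0.25],[0,0,0,0,0,-8.5,0.25],[0,0,0,0,0,-0.3,0.25]]}}

```text
t: 46.15
position: [0.4947, 0.0693, 0.1608]
ee_rot: [-0.087, 0.996, 0.0, -0.002]
ft_force: [-0.3, -0.3, -0.5]
finger_gap: 0.628
```

```bash
python3 -c "
from h import *
blocks('wrist',save='pics/w21.png')
go(.495,.0695,.041,190)"
```

```text
wrist px [ 67. 341.] ctr 602.8 -107.4 size 74 13 ang -87.3
wrist px [320. 241.] ctr 494.3 67.9 size 69 35 ang 9.9
t 46.2 pos [0.4949 0.0693 0.1611] yaw -170.1 tilt [-0.003  0.    -1.   ]
  cm if turned first [-0.02  0.02 12.01] | before turn [-5.000e-02  1.000e-02  1.201e+01] az -0.15
```

View pics/w21.png

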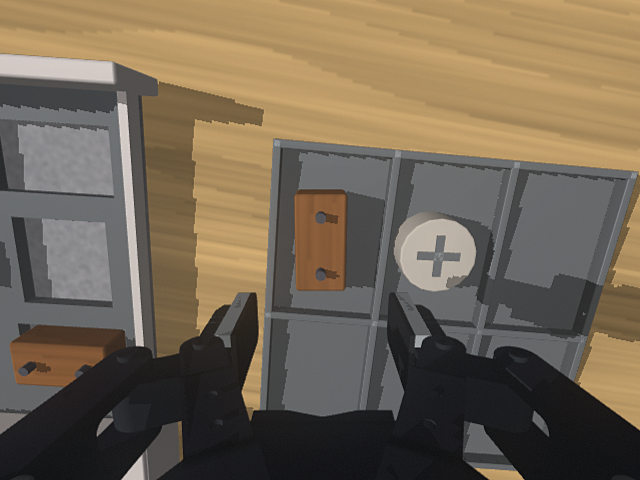

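Emit:
{"fn": "play_rows", "kwargs": {"plan": [[0.05,-0.12,3,0,0,0,0.25],[0,0,3,0,0,0,0.25],[0,0,2.5,0,0,0,0.25],[0,0,1.8,0,0,0,0.25],[0,0,0.7,0,0,0,0.25],[0,0,0,0,0,0,0.25],[0,0,0,0,0,0,0.25]]}}

```text
t: 46.9
position: [0.4961, 0.068, 0.0535]
ee_rot: [-0.087, 0.996, -0.0, 0.0]
ft_force: [0.2, -0.4, -0.2]
finger_gap: 0.624
```

```bash
python3 -c "
from h import *
go(.4946,.0682,.041,190);print(r.sense()['ft_force'])"
```

```text
t 46.9 pos [0.4961 0.068  0.0535] yaw -170.1 tilt [ 0.001 -0.    -1.   ]
  cm if turned first [0.15 0.04 1.25] | before turn [0.15 0.04 1.25] az -0.06
[ 0.15803673 -0.44815855 -0.15880118]
```

Emit:
{"fn": "play_rows", "kwargs": {"plan": [[0.1,0,0.7,0,0,0,0.25],[0,0,0.55,0,0,0,0.25],[0,0,0,0,0,0,0.25],[0,0,0,0,0,0,-0.5],[0,0,0,0,0,0,-0.5],[0,0,0,0,0,0,-0.5],[0,0,0,0,0,0,-0.5]]}}

```text
t: 47.6
position: [0.495, 0.0679, 0.0407]
ee_rot: [-0.087, 0.996, -0.0, 0.0]
ft_force: [-0.7, 0.6, 1.3]
finger_gap: 0.409
```

Emit:
{"fn": "play_rows", "kwargs": {"plan": [[0,0,-1.5,0,0,0,-0.5],[0,0,-3,0,0,0,-0.5],[0,0,-3.5,0,0,0,-0.5],[0,0,-3,0,0,0,-0.5],[0,0,-1,0,0,0,-0.5],[0,0,0,0,0,0,-0.5]]}}

```text
t: 48.2
position: [0.4956, 0.0678, 0.1617]
ee_rot: [-0.087, 0.996, -0.0, 0.002]
ft_force: [0.9, 0.1, -1.3]
finger_gap: 0.401
```

```bash
python3 -c "
from h import *
pk('S1')"
```

```text
S1 [ 0.4691 -0.1222]
t 48.2 pos [0.4956 0.0678 0.1617] yaw -170.0 tilt [ 0.003 -0.    -1.   ]
  cm if turned first [-18.61  -4.68   0.  ] | before turn [ 5.910e+00 -1.826e+01 -1.000e-02] az 93.79
  gap 0.401 F [ 0.9  0.1 -1.3]
```

Emit:
{"fn": "play_rows", "kwargs": {"plan": [[0.5,-1.6,0,0,0,0,-0.5],[1.05,-3.25,0,0,0,0,-0.5],[1.1,-3.4,0,0,0,0,-0.5],[1.1,-3.4,0,0,0,0,-0.5],[1.1,-3.4,0,0,0,0,-0.5],[1.06,-3.2,0,0,0,0,-0.5]]}}

```text
t: 48.8
position: [0.4663, -0.123, 0.1573]
ee_rot: [-0.087, 0.996, 0.001, -0.002]
ft_force: [0.5, -0.4, -1.2]
finger_gap: 0.405
```

Emit:
{"fn": "play_rows", "kwargs": {"plan": [[0,0,0,0,0,8.5,-0.5],[0,0,0,0,0,8.5,-0.5],[0,0,0,0,0,8.5,-0.5],[0,0,0,0,0,8.5,-0.5],[0,0,0,0,0,8.5,-0.5],[0,0,0,0,0,8.5,-0.5],[0,0,0,0,0,8.5,-0.5],[0,0,0,0,0,8.5,-0.5],[0,0,0,0,0,8.5,-0.5],[0,0,0,0,0,8.5,-0.5],[0,0,0,0,0,8.5,-0.5],[0,0,0,0,0,0.3,-0.5]]}}

```text
t: 50.0
position: [0.4668, -0.1216, 0.1575]
ee_rot: [0.668, 0.744, -0.001, -0.002]
ft_force: [-0.1, 0.2, -0.4]
finger_gap: 0.405
```

```bash
python3 -c "
from h import *
pk('S1',.0475)"
```

```text
S1 [ 0.4691 -0.1222]
t 50.0 pos [ 0.4668 -0.1216  0.1575] yaw 96.2 tilt [-0.004  0.002 -1.   ]
  cm if turned first [-0.09  0.23 11.  ] | before turn [-0.11  0.27 11.  ] az -0.01
  gap 0.405 F [-0.1  0.2 -0.4]
```

Emit:
{"fn": "play_rows", "kwargs": {"plan": [[-0.03,0.25,2,0,0,0,-0.5],[0,0,3,0,0,0,-0.5],[0,0,3,0,0,0,-0.5],[0,0,1,0,0,0,-0.5],[0,0,0,0,0,0,-0.5],[0,0,0,0,0,0,-0.5]]}}

```text
t: 50.6
position: [0.471, -0.1223, 0.0708]
ee_rot: [0.668, 0.745, 0.0, 0.0]
ft_force: [1.2, -0.7, -1.0]
finger_gap: 0.406
```

```bash
python3 -c "
from h import *
pk('S1',.0475)
p,d=r.capture('wrist'); cv2.imwrite('pics/w22.png',p)"
```

```text
S1 [ 0.4691 -0.1222]
t 50.6 pos [ 0.471  -0.1223  0.0708] yaw 96.2 tilt [ 0.001 -0.    -1.   ]
  cm if turned first [ 0.03 -0.19  2.33] | before turn [ 0.03 -0.19  2.33] az 0.05
  gap 0.406 F [ 1.2 -0.7 -1. ]
```

View pics/w22.png

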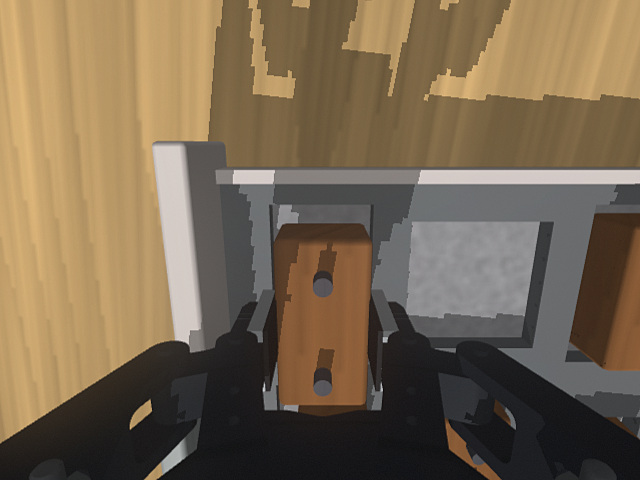

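Emit:
{"fn": "play_rows", "kwargs": {"plan": [[0,-0.05,0.8,0,0,0,-0.5],[0,0,0.8,0,0,0,-0.5],[0,0,0.4,0,0,0,-0.5],[0,0,0.3,0,0,0,-0.5],[0,0,0,0,0,0,-0.5],[0,0,0,0,0,0,-0.5]]}}

```text
t: 51.25
position: [0.4706, -0.1223, 0.0477]
ee_rot: [0.668, 0.744, 0.0, 0.0]
ft_force: [0.9, 1.3, 1.5]
finger_gap: 0.406
```

Emit:
{"fn": "play_rows", "kwargs": {"plan": [[0,0,0,0,0,0,0],[0,0,0,0,0,0,0],[0,0,0,0,0,0,0],[0,0,-1,0,0,0,0],[0,0,-3,0,0,0,0],[0,0,-4,0,0,0,0],[0,0,-3.5,0,0,0,0.25],[0,0,0,0,0,0,0.6],[0,0,0,0,0,0,0.6]]}}

```text
t: 52.15
position: [0.4708, -0.1225, 0.164]
ee_rot: [0.668, 0.744, 0.0, 0.002]
ft_force: [-0.9, 1.1, 0.2]
finger_gap: 0.798
```

```bash
cat >> h.py <<'E'
def plate(name,save=None,zt=.035):
    c=cam(name); p,d=r.capture(name); P=cloud(c,d); hsv=cv2.cvtColor(p,cv2.COLOR_BGR2HSV)
    m=((hsv[...,1]<60)&(hsv[...,2]>90)&(np.abs(P[...,2]-zt)<.006)).astype(np.uint8)
    m=cv2.morphologyEx(m,cv2.MORPH_OPEN,np.ones((3,3)))
    for k in cv2.findContours(m,cv2.RETR_EXTERNAL,cv2.CHAIN_APPROX_NONE)[0]:
        if cv2.contourArea(k)<300: continue
        (x,y),rad=cv2.minEnclosingCircle((ray(c,k[:,0],zt)[:,:2]*1000).astype(np.float32))
        if 20<rad<36: print(name,'plate px',k[:,0].mean(0).round(),round(x,1),round(y,1),'rad',round(rad,1))
    if save: cv2.imwrite(save,p)
E
python3 -c "
from h import *
blocks('wrist',save='pics/w23.png',zt=.042)
plate('top',save='pics/t23.png')
go(.4886,.1506,.16,186.2)"
```

```text
wrist px [520. 353.] ctr 627.8 -191.6 size 37 16 ang 6.1
wrist px [330. 370.] ctr 488.6 -220.3 size 78 35 ang -83.8
wrist px [406. 376.] ctr 549.8 -217.2 size 86 23 ang -83.7
wrist px [539. 241.] ctr 618.1 -105.1 size 69 38 ang -83.9
wrist px [322. 242.] ctr 471.3 -121.3 size 70 35 ang -84.0
top plate px [249. 320.] 488.8 151.2 rad 27.2
t 52.2 pos [ 0.4693 -0.1219  0.1612] yaw 96.2 tilt [-0.002  0.001 -1.   ]
  cm if turned first [-4.86 26.88  0.12] | before turn [26.88  4.85  0.14] az -90.01
```

View pics/w23.png

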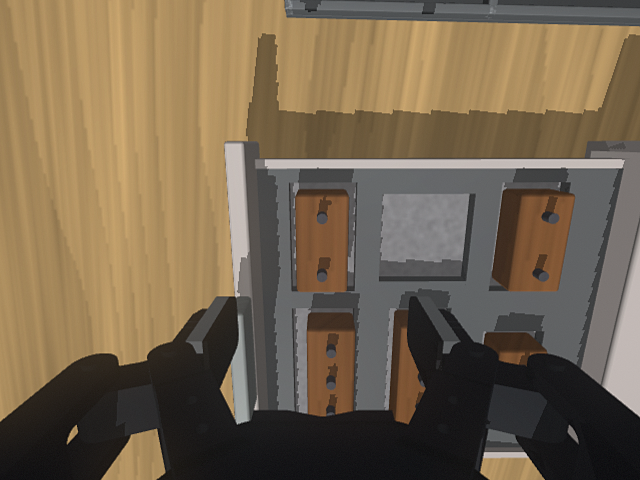

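View pics/t23.png

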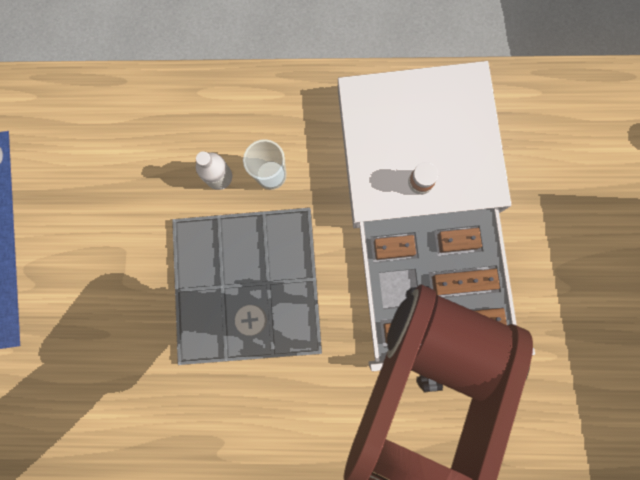

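Five blocks are seated. The plate remains at (0.4888, 0.1512); I'll grip it across tray y.

Emit:
{"fn": "play_rows", "kwargs": {"plan": [[2,0.36,0,0,0,0,0.6],[3.5,0.65,0,0,0,0,0.6],[3.5,0.65,0,0,0,0,0.6],[3.5,0.65,0,0,0,0,0.6],[3.5,0.65,0,0,0,0,0.6],[3.5,0.65,0,0,0,0,0.6],[3.5,0.65,0,0,0,0,0.6],[3.9,0.6,0,0,0,0,0.6]]}}

```text
t: 53.05
position: [0.4882, 0.1516, 0.1602]
ee_rot: [0.668, 0.744, -0.001, -0.001]
ft_force: [1.0, 0.3, 0.3]
finger_gap: 0.797
```

Emit:
{"fn": "play_rows", "kwargs": {"plan": [[0,0,0,0,0,-8.5,0.6],[0,0,0,0,0,-8.5,0.6],[0,0,0,0,0,-8.5,0.6],[0,0,0,0,0,-8.5,0.6],[0,0,0,0,0,-8.5,0.6],[0,0,0,0,0,-8.5,0.6],[0,0,0,0,0,-8.5,0.6],[0,0,0,0,0,-8.5,0.6],[0,0,0,0,0,-8.5,0.6],[0,0,0,0,0,-8.5,0.6],[0,0,0,0,0,-5,0.6]]}}

```text
t: 54.15
position: [0.4881, 0.1502, 0.16]
ee_rot: [-0.056, 0.998, -0.0, -0.002]
ft_force: [0.4, -0.4, 0.5]
finger_gap: 0.8
```

```bash
python3 -c "
from h import *
plate('wrist',save='pics/w24.png')
go(.4888,.1512,.038,186.2)"
```

```text
wrist plate px [324. 242.] 488.8 150.2 rad 27.0
t 54.2 pos [0.4882 0.1503 0.1601] yaw -173.5 tilt [-0.004 -0.001 -1.   ]
  cm if turned first [-0.07  0.09 12.21] | before turn [-0.12  0.09 12.21] az 0.33
```

View pics/w24.png

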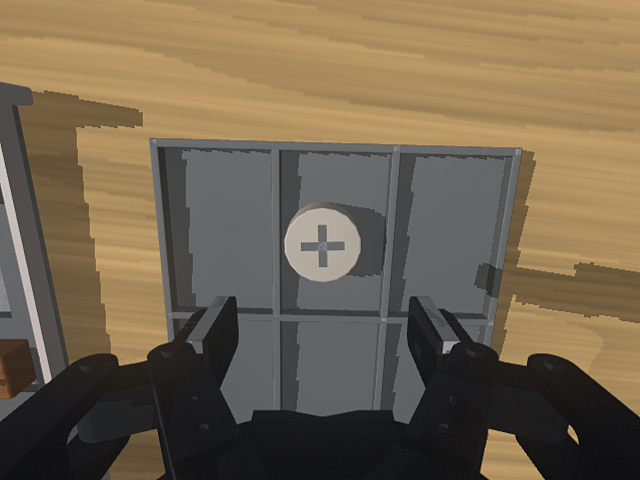

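Emit:
{"fn": "play_rows", "kwargs": {"plan": [[0,0.04,3,0,0,0.3,0.6],[0,0,3,0,0,0,0.6],[0,0,2.5,0,0,0,0.6],[0,0,1.8,0,0,0,0.6],[0,0,0.5,0,0,0,0.6],[0,0,0,0,0,0,0.6],[0,0,0,0,0,0,0.6]]}}

```text
t: 54.9
position: [0.4898, 0.1509, 0.0549]
ee_rot: [-0.051, 0.999, 0.0, 0.0]
ft_force: [-0.5, 0.2, 0.2]
finger_gap: 0.802
```

```bash
python3 -c "
from h import *
go(.4888,.1507,.037,186.2);print(r.sense()['ft_force'])"
```

```text
t 54.9 pos [0.4898 0.1509 0.0549] yaw -174.1 tilt [ 0.001  0.    -1.   ]
  cm if turned first [ 0.1  -0.01  1.79] | before turn [ 0.1  -0.01  1.79] az -0.33
[-0.46200842  0.19109098  0.17180026]
```

Emit:
{"fn": "play_rows", "kwargs": {"plan": [[0.1,0,0.8,0,0,0,0.6],[0,0,0.7,0,0,0,0.6],[0,0,0.3,0,0,0,0.6],[0,0,0,0,0,0,0.6],[0,0,0,0,0,0,0],[0,0,0,0,0,0,0],[0,0,0,0,0,0,0],[0,0,0,0,0,0,0]]}}

```text
t: 55.7
position: [0.4891, 0.1509, 0.037]
ee_rot: [-0.051, 0.999, 0.0, 0.001]
ft_force: [0.3, 0.3, 2.9]
finger_gap: 0.61
```

```bash
python3 -c "
from h import *
plate('wrist',save='pics/w25.png');print(r.sense()['ft_force'],r.sense()['position'])"
```

```text
wrist plate px [322. 326.] 489.1 150.9 rad 27.6
[0.13845533 0.39471707 3.53708149] [0.4890325  0.15085797 0.03697   ]
```

View pics/w25.png

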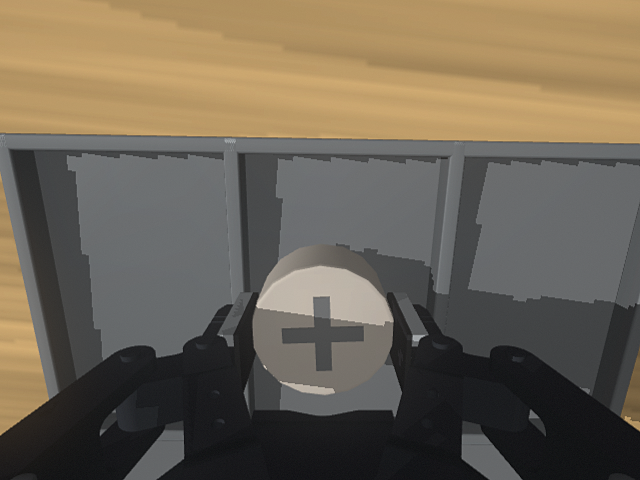

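Gripped and centred. Lifting.

Emit:
{"fn": "play_rows", "kwargs": {"plan": [[0,0,-1.5,0,0,0,0],[0,0,-3,0,0,0,0],[0,0,-3.5,0,0,0,0],[0,0,-3,0,0,0,0],[0,0,-1.3,0,0,0,0],[0,0,0,0,0,0,0]]}}

```text
t: 56.35
position: [0.4896, 0.151, 0.1619]
ee_rot: [-0.051, 0.999, 0.0, 0.002]
ft_force: [1.3, -0.1, -0.8]
finger_gap: 0.606
```

```bash
python3 -c "
from h import *
pk('Q',psi=186.2)"
```

```text
Q [ 0.5437 -0.1141]
t 56.4 pos [0.4896 0.151  0.1619] yaw -174.1 tilt [ 0.005  0.001 -1.   ]
  cm if turned first [ -2.51 -26.93   0.  ] | before turn [-2.650e+00 -2.692e+01  1.000e-02] az -0.3
  gap 0.606 F [ 1.3 -0.1 -0.8]
```

Emit:
{"fn": "play_rows", "kwargs": {"plan": [[-0.2,-2,0,0,0,-0.3,0],[-0.36,-3.6,0,0,0,0,0],[-0.36,-3.6,0,0,0,0,0],[-0.36,-3.6,0,0,0,0,0],[-0.36,-3.6,0,0,0,0,0],[-0.36,-3.6,0,0,0,0,0],[-0.36,-3.6,0,0,0,0,0],[-0.2,-3.3,0,0,0,0,0],[0,0,2,0,0,0,0],[0,0,3,0,0,0,0],[0,0,2,0,0,0,0],[0,0,0,0,0,0,0]]}}

```text
t: 57.55
position: [0.5384, -0.1126, 0.083]
ee_rot: [-0.054, 0.999, 0.002, -0.005]
ft_force: [-0.6, -0.3, -1.9]
finger_gap: 0.604
```

```bash
python3 -c "
from h import *
pk('Q',.044,psi=186.2)
p,d=r.capture('wrist'); cv2.imwrite('pics/w26.png',p)"
```

```text
Q [ 0.5437 -0.1141]
t 57.5 pos [ 0.5384 -0.1126  0.083 ] yaw -173.8 tilt [-0.011  0.004 -1.   ]
  cm if turned first [-0.51 -0.21  3.9 ] | before turn [-0.55 -0.23  3.89] az -0.02
  gap 0.604 F [-0.6 -0.3 -1.9]
```

View pics/w26.png

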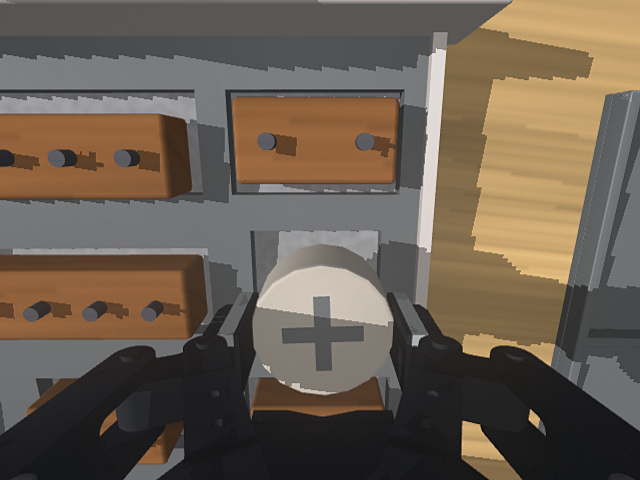

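Emit:
{"fn": "play_rows", "kwargs": {"plan": [[-0.2,-0.1,0.6,0,0,0,0],[0,0,0,0,0,0,0],[0,0,0,0,0,0,0],[0,0,0,0,0,0,0]]}}

```text
t: 58.0
position: [0.5455, -0.1148, 0.0843]
ee_rot: [-0.054, 0.999, -0.0, 0.001]
ft_force: [0.2, -0.3, -0.2]
finger_gap: 0.613
```

```bash
python3 -c "
from h import *
pk('Q',.044,psi=186.2)"
```

```text
Q [ 0.5437 -0.1141]
t 58.0 pos [ 0.5455 -0.1148  0.0843] yaw -173.8 tilt [ 0.002 -0.001 -1.   ]
  cm if turned first [0.17 0.09 4.03] | before turn [0.17 0.1  4.03] az 0.01
  gap 0.613 F [ 0.2 -0.3 -0.2]
```

Emit:
{"fn": "play_rows", "kwargs": {"plan": [[0.15,0.08,1,0,0,0,0],[0,0,1,0,0,0,0],[0,0,0,0,0,0,0],[0,0,0,0,0,0,0]]}}

```text
t: 58.4
position: [0.5426, -0.1138, 0.0623]
ee_rot: [-0.054, 0.999, 0.0, -0.001]
ft_force: [-0.5, 0.1, -0.4]
finger_gap: 0.602
```

```bash
python3 -c "
from h import *
pk('Q',.044,psi=186.2)
p,d=r.capture('wrist'); cv2.imwrite('pics/w27.png',p)"
```

```text
Q [ 0.5437 -0.1141]
t 58.4 pos [ 0.5426 -0.1138  0.0623] yaw -173.8 tilt [-0.002  0.001 -1.   ]
  cm if turned first [-0.1  -0.04  1.83] | before turn [-0.11 -0.04  1.83] az -0.01
  gap 0.602 F [-0.5  0.1 -0.4]
```

View pics/w27.png

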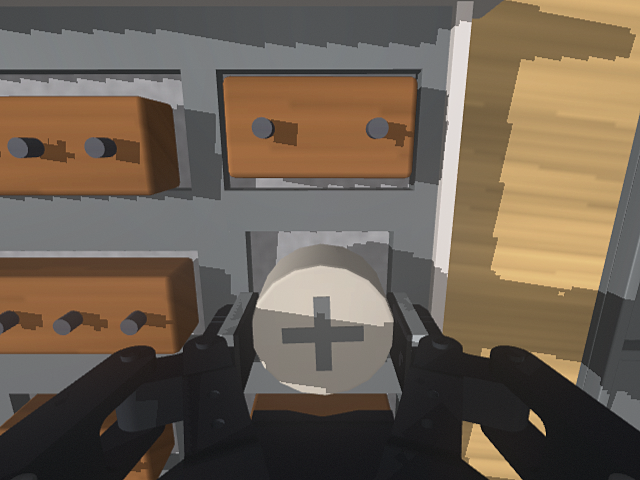

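Emit:
{"fn": "play_rows", "kwargs": {"plan": [[-0.05,0,0.7,0,0,0,0],[0,0,0.7,0,0,0,0],[0,0,0.3,0,0,0,0],[0,0,0.15,0,0,0,0],[0,0,0,0,0,0,0],[0,0,0,0,0,0,0]]}}

```text
t: 59.05
position: [0.5439, -0.1141, 0.0449]
ee_rot: [-0.054, 0.999, -0.0, 0.0]
ft_force: [0.7, -0.8, -0.3]
finger_gap: 0.608
```

Emit:
{"fn": "play_rows", "kwargs": {"plan": [[0,0,0.1,0,0,0,0],[0,0,0,0,0,0,0],[0,0,0,0,0,0,0.4],[0,0,0,0,0,0,0.4],[0,0,0,0,0,0,0.4],[0,0,-1,0,0,0,0.4],[0,0,-3,0,0,0,0.4],[0,0,-4,0,0,0,0.4],[0,0,-4,0,0,0,0.4],[0,0,-3,0,0,0,0.4],[0,0,0,0,0,0,0.4],[0,0,0,0,0,0,0.4]]}}

```text
t: 60.25
position: [0.5443, -0.1142, 0.1954]
ee_rot: [-0.054, 0.999, -0.001, 0.001]
ft_force: [-1.4, -1.0, -1.5]
finger_gap: 0.702
```

```bash
python3 -c "
from h import *
plate('wrist',save='pics/w28.png',zt=.042)
blocks('wrist',zt=.042)
tab=DF-.006*E_; print(tab); go(*tab,.19)"
```

```text
wrist plate px [323. 232.] 544.2 -113.8 rad 27.0
wrist px [322. 324.] ctr 618.4 -106.4 size 69 37 ang -83.8
wrist px [172. 319.] ctr 631.3 -221.2 size 69 38 ang -83.8
wrist px [170. 236.] ctr 558.0 -229.3 size 108 36 ang -83.8
wrist px [156. 143.] ctr 490.8 -238.1 size 110 35 ang -83.8
wrist px [321. 133.] ctr 471.4 -122.3 size 69 35 ang -83.8
[ 0.42356811 -0.19420784]
t 60.4 pos [ 0.5429 -0.1137  0.1925] yaw -173.8 tilt [-0.002  0.001 -1.   ]
  cm if turned first [12.74 -6.72  0.25] | before turn [12.74 -6.72  0.27] az -0.0
```

View pics/w28.png

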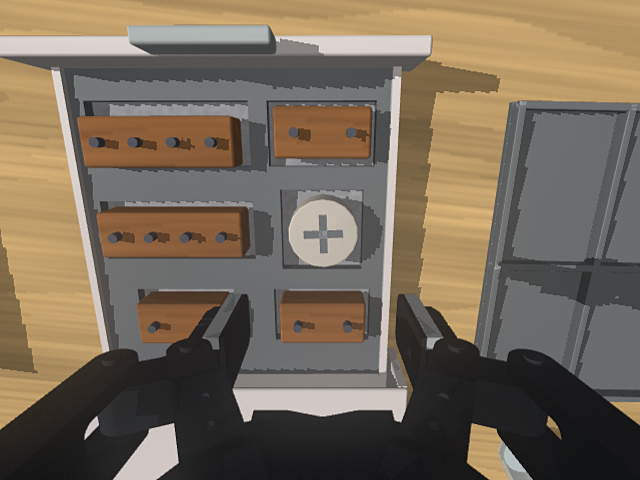

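L1's long block reads about 9 mm off its pocket centre in x, so I'll check whether it is flat or perched on the edge.

Run:
```python
from h import *
p,P,c=blocks('wrist',zt=.042)
hsv=cv2.cvtColor(p,cv2.COLOR_BGR2HSV)
# per-block plane fit (brown, above .033)
m=((hsv[...,1]>120)&(P[...,2]>.030)&(P[...,2]<.06)).astype(np.uint8)
n,l,st,ce=cv2.connectedComponentsWithStats(m)
for i in range(1,n):
    if st[i,4]<800: continue
    q=P[l==i]; q=q[(q[:,2]>np.percentile(q[:,2],30))]
    X=np.c_[q[:,:2]-q[:,:2].mean(0),np.ones(len(q))]
    for _ in range(3):
        s=np.linalg.lstsq(X,q[:,2],rcond=None)[0]; r_=np.abs(q[:,2]-X@s); k=r_<.0015; X,q=X[k],q[k]
    s=np.linalg.lstsq(X,q[:,2],rcond=None)[0]
    print(ce[i].round(),st[i,4],'n',len(q),'z',s[2].round(4),'tilt along x deg',np.degrees(s[0]).round(1),'y',np.degrees(s[1]).round(1))
pockets()
cv2.imwrite('pics/w29.png',cv2.resize(p[60:280,60:400],None,fx=2.3,fy=2.3,interpolation=cv2.INTER_CUBIC))
```

```text
wrist px [170. 321.] ctr 631.3 -222.1 size 67 37 ang -83.9
wrist px [321. 325.] ctr 618.4 -106.4 size 69 38 ang -83.8
wrist px [169. 237.] ctr 557.8 -229.4 size 108 36 ang -83.8
wrist px [155. 144.] ctr 490.7 -238.1 size 110 35 ang -83.8
wrist px [321. 134.] ctr 471.3 -122.3 size 69 34 ang -83.8
[321. 134.] 4860 n 3371 z 0.0429 tilt along x deg -0.0 y 0.0
[157. 144.] 7490 n 5187 z 0.0427 tilt along x deg 0.0 y 0.0
[168. 236.] 6288 n 4370 z 0.0426 tilt along x deg -0.1 y 0.0
[169. 321.] 2550 n 1773 z 0.0425 tilt along x deg -0.0 y -0.0
[320. 325.] 3133 n 2182 z 0.0428 tilt along x deg 0.0 y -0.1
tab 223 ((426.04681396484375, -181.95285034179688), (10.257756233215332, 55.275489807128906), 6.235752582550049)
```

View pics/w29.png

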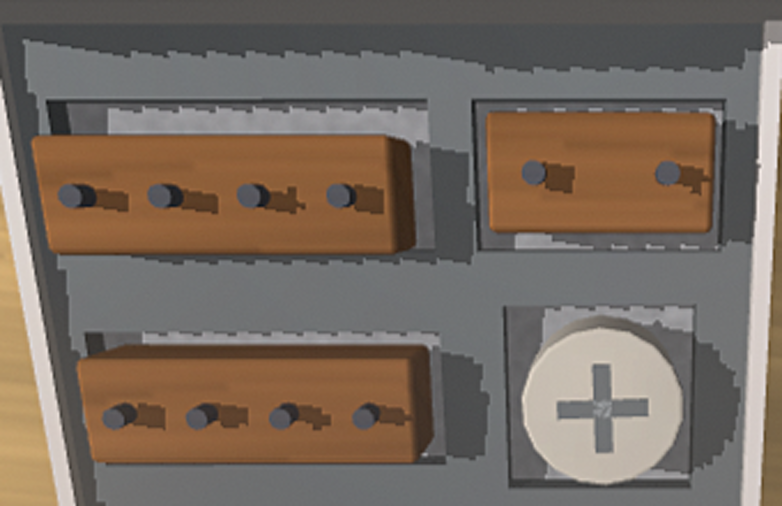

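All six are flat at the same height, with block tops at 0.0427 and tilt 0°. L1's block just sits against one side of its pocket. Next I close the jaws, go in front of the tab and push shut along drawer +x.

Emit:
{"fn": "play_rows", "kwargs": {"plan": [[1.5,-0.6,0,0,0,0,-1],[2.7,-1,0,0,0,0,-1],[2.7,-1,0,0,0,0,-1],[2.7,-1,0,0,0,0,-1],[2.7,-1,0,0,0,0,-1],[2.7,-1,0,0,0,0,-1],[2.7,-1.1,0,0,0,0,-1],[0,0,0,0,0,0,-1],[0,0,0,0,0,0,-1],[0,0,0,0,0,0,-1]]}}

```text
t: 61.45
position: [0.3753, -0.1993, 0.1933]
ee_rot: [-0.054, 0.999, 0.0, -0.0]
ft_force: [0.0, 0.3, 0.0]
finger_gap: -0.001
```

```bash
python3 -c "
from h import *
t=DF-.056*E_
go(*t,.086,186.2);print(r.sense()['finger_gap'])
pp=pockets();cv2.imwrite('pics/t30.png',pp)
p,d=r.capture('side'); cv2.imwrite('pics/s30.png',p)"
```

```text
t 61.5 pos [ 0.3753 -0.1993  0.1933] yaw -173.8 tilt [-0.001  0.001 -1.   ]
  cm if turned first [ 1.400e-01 -1.000e-02  1.073e+01] | before turn [ 0.14 -0.02 10.73] az 0.02
-0.0013481436636254166
tab 341 ((427.44036865234375, -194.3291015625), (10.320939064025879, 79.66465759277344), 6.286125659942627)
```

View pics/s30.png

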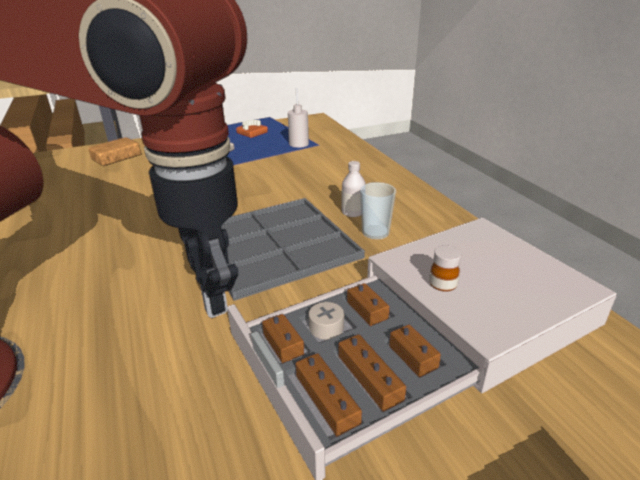

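Emit:
{"fn": "play_rows", "kwargs": {"plan": [[0.1,0,2,0,0,0,-1],[0,0,3,0,0,0,-1],[0,0,3,0,0,0,-1],[0,0,2,0,0,0,-1],[0,0,0.7,0,0,0,-1],[0,0,0,0,0,0,-1],[-1,0,0,0,0,0,-1],[-1,0,0,0,0,0,-1],[-1,0,0,0,0,0,-1],[-0.5,0,0,0,0,0,-1],[-0.5,0,0,0,0,0,-1],[-0.5,0,0,0,0,0,-1]]}}

```text
t: 62.75
position: [0.4191, -0.195, 0.0869]
ee_rot: [-0.054, 0.999, -0.0, -0.0]
ft_force: [-1.3, -0.9, 0.9]
finger_gap: 0.001
```

```bash
python3 -c "
from h import *
go(.652,-.1694,.086,186.2);print(r.sense()['ft_force'])
pp=pockets();cv2.imwrite('pics/t31.png',pp)
p,d=r.capture('side'); cv2.imwrite('pics/s31.png',p)"
```

```text
t 62.8 pos [ 0.4191 -0.195   0.0869] yaw -173.8 tilt [-0.001 -0.    -1.   ]
  cm if turned first [-23.43   0.03   0.09] | before turn [-23.43   0.03   0.08] az 0.01
[-1.2994931  -0.91616372  0.91817336]
474.8 -237.9 [ 23. 118.] 0.5
573.3 -110.2 [29. 65.] 8.4
tab 165 ((430.5330505371094, -174.3496856689453), (16.037302017211914, 40.829288482666016), 6.108315467834473)
```

View pics/s31.png

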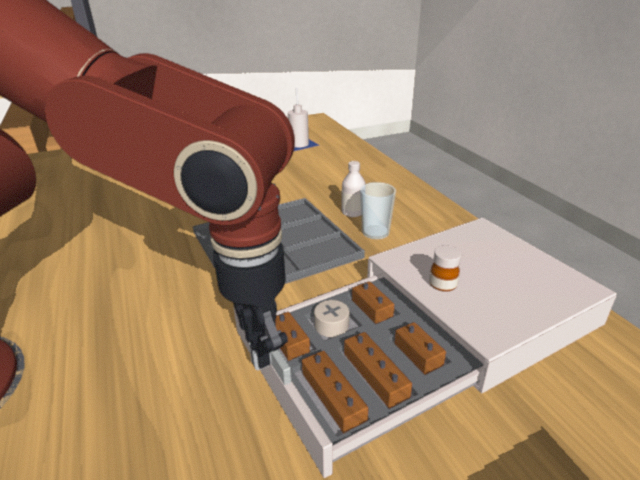

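Emit:
{"fn": "play_rows", "kwargs": {"plan": [[-1,0,0,0,0,0,-1],[-1.7,0,0,0,0,0,-1],[-2,0,0,0,0,0,-1],[-2,0,0,0,0,0,-1],[-2,0,0,0,0,0,-1],[-2,0,0,0,0,0,-1],[-2,0,0,0,0,0,-1],[-2,0,0,0,0,0,-1],[-2,0,0,0,0,0,-1],[-2,0,0,0,0,0,-1],[-1.5,0,0,0,0,0,-1],[-1,0,0,0,0,0,-1]]}}

```text
t: 64.05
position: [0.6304, -0.1718, 0.0864]
ee_rot: [-0.054, 0.999, 0.0, -0.0]
ft_force: [-2.1, -0.6, 1.7]
finger_gap: -0.002
```

Emit:
{"fn": "play_rows", "kwargs": {"plan": [[-0.7,0,0,0,0,0,-1],[-0.5,0,0,0,0,0,-1],[-0.3,0,0,0,0,0,-1],[-0.2,0,0,0,0,0,-1],[0,0,0,0,0,0,-1],[0,0,0,0,0,0,-1]]}}

```text
t: 64.65
position: [0.6465, -0.1704, 0.0869]
ee_rot: [-0.054, 0.999, -0.0, 0.0]
ft_force: [0.2, -0.4, 1.1]
finger_gap: 0.003
```

```bash
python3 -c "
from h import *
go(.652,-.1694,.086,186.2);print(r.sense()['ft_force'])
p,d=r.capture('top');cv2.imwrite('pics/t32.png',p)
p,d=r.capture('side'); cv2.imwrite('pics/s32.png',p)"
```

```text
t 64.7 pos [ 0.6465 -0.1704  0.0869] yaw -173.8 tilt [ 0.001 -0.    -1.   ]
  cm if turned first [-0.56  0.04  0.09] | before turn [-0.56  0.04  0.09] az -0.02
[ 0.1852807  -0.36070986  1.1196233 ]
```

View pics/s32.png

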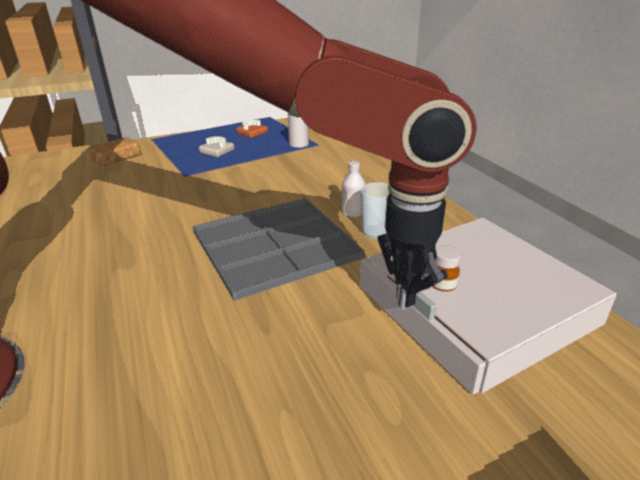

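Emit:
{"fn": "play_rows", "kwargs": {"plan": [[-0.2,0,0,0,0,0,-1],[-0.2,0,0,0,0,0,-1],[-0.2,0,0,0,0,0,-1],[0,0,0,0,0,0,-1],[0,0,0,0,0,0,-1]]}}

```text
t: 65.25
position: [0.6519, -0.1698, 0.0869]
ee_rot: [-0.054, 0.999, -0.0, -0.001]
ft_force: [-4.6, 0.3, 2.4]
finger_gap: -0.001
```

Emit:
{"fn": "play_rows", "kwargs": {"plan": [[-0.2,0,0,0,0,0,-1],[-0.15,0,0,0,0,0,-1],[0,0,0,0,0,0,-1],[0,0,0,0,0,0,-1]]}}

```text
t: 65.65
position: [0.6521, -0.1698, 0.0869]
ee_rot: [-0.054, 0.999, 0.0, -0.006]
ft_force: [-17.9, -1.1, 11.3]
finger_gap: 0.0
```

The drawer is on its shut stop: 18 N with no travel. Backing away.

Emit:
{"fn": "play_rows", "kwargs": {"plan": [[0.4,0,0,0,0,0,-1],[1,0,0,0,0,0,-1],[2,0,0,0,0,0,-1],[2.5,0,-1,0,0,0,-1],[2.5,0,-3,0,0,0,-1],[2.5,0,-3.5,0,0,0,-1],[3,0,-3.5,0,0,0,-1],[3,0,-2,0,0,0,-1],[3,0,0,0,0,0,-1],[0,0,0,0,0,0,-1]]}}

```text
t: 66.65
position: [0.4563, -0.191, 0.2176]
ee_rot: [-0.053, 0.999, -0.001, 0.001]
ft_force: [0.0, -0.3, -0.1]
finger_gap: -0.003
```

Run:
```python
from h import *
c=cam('top'); p,d=r.capture('top'); P=cloud(c,d); cv2.imwrite('pics/t33.png',p)
m=(P[...,2]>.077)&(P[...,2]<.1); m[:205]=0;m[:,:350]=0; m[260:]=0; m[:,520:]=0
pp=P[m]; print(len(pp),cv2.minAreaRect((pp[:,:2]*1000).astype(np.float32)) if len(pp) else '')
m=(P[...,2]>.055)&(P[...,2]<.07); m[:205]=0
p,d=r.capture('side'); cv2.imwrite('pics/s33.png',p); print(r.sense()['ft_force'],r.sense()['position'],r.sense()['t'])
```

```text
318 ((667.9332275390625, -167.56028747558594), (10.711941719055176, 78.77043151855469), 6.262465476989746)
[0.84871102 0.19588844 0.29278677] [ 0.45796956 -0.19069036  0.21688226] 66.75
```

View pics/s33.png

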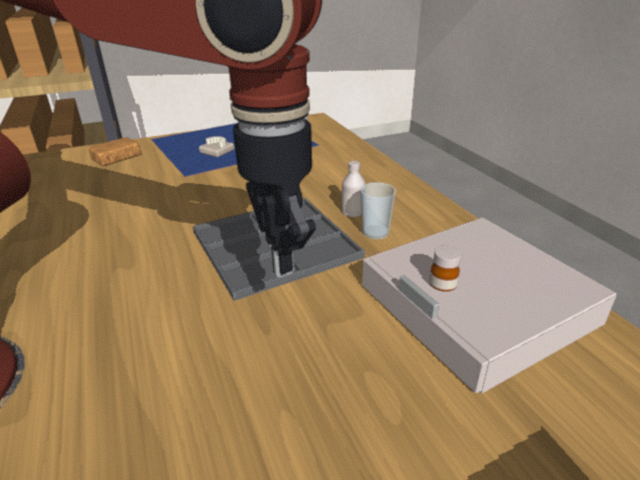

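View pics/t33.png

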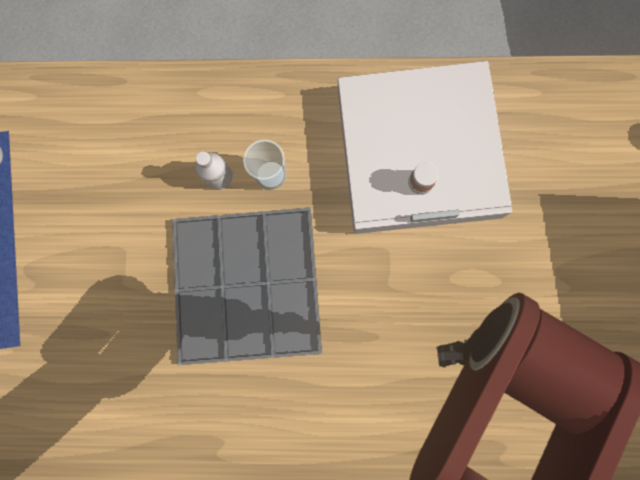

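The drawer is shut: the tab is at x = 667.9, 244.8 mm from its open position. The tray is empty, and the jar, beaker and dropper stand where they began.

```bash
python3 -c "
from bench import r
print(r.job_done())"
```

```text
the job is handed in; nothing more can be done
None
```

The job is done and handed in at about 67 s. I pulled the drawer to its open stop and set all six pieces in their own pockets: two long blocks, three short blocks and the plate. I then pushed the drawer back to its shut stop.

**Last checks**
- **Pieces:** just before closing, all five blocks lay flat and pins up, with tops at 0.043 m and tilt about 0°. The plate lay in the square pocket, cross up and centred within about 1 mm. I could not see the pieces again after the drawer shut.
- **Drawer:** pushing with 18 N gave no further travel. The tab sits 244.8 mm from where it was with the drawer fully open.
- **Tray and bystanders:** the tray is empty, and the amber jar, beaker and dropper bottle looked unmoved in the top view.

**What disagreed**
- The drawer crept 2–3 mm in from its open stop after I first released it. A knuckle then brushed the tab with about 6 N while I placed the second long block, which pushed it back out. It had crept in about 3 mm again by the time I closed it.
- That second long block sits against one side of its pocket. It read 6–9 mm off the pocket centre, against about 6 mm of play, and the drawer creep makes up part of that reading. It measured flat, so I left it.
- I saw no grip slip and no piece knocked aside during the run.

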